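Dry the mixing beaker: set it on the dryer's peg and key in the cycle

TASK

Take the steel mixing beaker out of the sloping drip rack and put it upside down over the dryer's upright peg, lowering it, not dropping it, until its rim rests flat on the deck. Then start the dryer by pressing its three keys one at a time, each fully down and let up again before the next: first the plus-shaped key, then the round key, then the long bar. Leave the beaker on its peg, and do not press any key before it is there or shift the bottle, the bur block or the plaster cast.

Things in the scene. Friction and masses are not known exactly. Their poses are not given: they have to be found in the camera images.
- beaker: Round steel beaker, outer diameter 50 mm, 80 mm tall, wall 3 mm, floor 4 mm, about 0.1 kg. Origin: centre of the outside of its closed bottom; +z along its axis to the open mouth, 80 mm away. It starts in the drip rack, mouth towards the rack's -x (the robot's side) and 40 degrees below level, closed bottom high. Upside down, +z points straight down
- rack: Drip rack, fixed: grey base plate 120 x 80 x 8 mm with two 8 mm steel rails 30 mm apart (centres), sloping 40 degrees up towards its +x, and a low stop bar at their lower end against which the beaker's rim rests. Origin at the centre of its underside; +z up. The rails lie under the beaker, so its sides are free for the fingers
- dryer: White beaker dryer, fixed: cabinet 200 mm (x) x 260 mm (y), flat deck 45 mm above the bench; origin at the centre of its underside, +z up. The peg stands on its +y half; the three keys stand in a row along its x, 60 mm apart, on its -y half, 65 mm from its middle. Which key is in which place varies
- peg_foot (a point): Foot of the drying peg: the point on the dryer's deck at the peg's axis, 45 mm above the bench. Axes as the dryer's. The peg is an upright steel pin 26 mm in diameter and 60 mm tall, narrowing to 16 mm over its last 14 mm. Seated, the beaker's closed bottom is 80 mm above this point
- key_plus (a joint): How far the plus-shaped key is pressed: 0 up, 0.006 m fully down, moving straight down; full travel takes 5 N and a spring returns it
- pin_plus (a joint): Indicator pin, 6 mm thick, in the corner of the plus-shaped key's housing: it stands 4 mm proud (0), sinks with the key the first time that is pressed (to about 0.006 m) and stays down. Nothing to handle
- key_plus_top (a point): Centre of the top of the plus-shaped key, white plastic, two crossed bars, each 36 x 13 mm, in a black housing 50 x 56 mm; with the key up this is 18 mm above the dryer's deck (63 mm above the bench) and 10 mm above the housing; +z up, axes as the dryer's
- key_round (a joint): How far the round key is pressed: 0 up, 0.006 m fully down, moving straight down; full travel takes 5 N and a spring returns it
- pin_round (a joint): Indicator pin, 6 mm thick, in the corner of the round key's housing: it stands 4 mm proud (0), sinks with the key the first time that is pressed (to about 0.006 m) and stays down. Nothing to handle
- key_round_top (a point): Centre of the top of the round key, white plastic, a disc 30 mm in diameter, in a black housing 50 x 56 mm; with the key up this is 18 mm above the dryer's deck (63 mm above the bench) and 10 mm above the housing; +z up, axes as the dryer's
- key_bar (a joint): How far the long bar key is pressed: 0 up, 0.006 m fully down, moving straight down; full travel takes 5 N and a spring returns it
- pin_bar (a joint): Indicator pin, 6 mm thick, in the corner of the long bar key's housing: it stands 4 mm proud (0), sinks with the key the first time that is pressed (to about 0.006 m) and stays down. Nothing to handle
- key_bar_top (a point): Centre of the top of the long bar key, white plastic, a bar 44 mm x 15 mm, its length along the dryer's y, in a black housing 50 x 56 mm; with the key up this is 18 mm above the dryer's deck (63 mm above the bench) and 10 mm above the housing; +z up, axes as the dryer's
- tea_bottle: Bystander: green bottle, 66 mm across, 200 mm tall, loose; origin at the centre of its underside, +z up
- bur_block: Bystander: black block 60 x 90 x 30 mm with thin burs standing to 65 mm, loose; origin at the centre of its underside, +z up
- plaster_cast: Bystander: plaster dental cast 55 x 62 mm, 24 mm tall, loose; origin at the centre of its underside, +z up
Not all that is in view belongs to the job. Leave any pink or turquoise look-alike of the beaker alone.

How it is judged:
By the outcome, as a careful person would: the job done as asked, in the order asked, and still so for the second after the job is handed in, with the robot touching nothing.
It also fails if it takes over 58 s, if anything falls off the work surface, if the arm or the gripper's body presses on something with over 40 N, if the wrist force passes 120 N, or if a joint passes its speed limit or range.

ROBOT

A 7-joint arm with a two-finger parallel gripper is mounted at the origin on the work surface. World frame = base frame: x ahead of the robot, y to its left, z up, the work surface at z = 0. Lengths are in m, angles in rad, forces in N, time in s.
With the tool pointing down it reaches from about 0.4 to 0.9 m from the base axis. Payload 5.5 kg.
Tool frame: the origin (TCP) lies midway between the tips of the shut fingers; the grasp point (between the pads) lies tcp_to_grasp behind it (tcp_to_grasp is the distance from the TCP to the grasp point, in m); y points along the fingers, x is the direction in which the jaws open and shut, and the axes are right-handed (so a half turn about y gives the same grasp; the last joint's range is limited). The gripper opens to 85 mm and grips with 20 to 120 N. Pads are 22 mm wide; open, the fingers measure 114 mm over their backs; the gripper's body (76 mm by 85 mm) begins 54 mm behind the grasp point. The pads swing forward as they close: fully open they stand 13 mm farther back than shut.
Start: joints at [-1.034, 0.501, -0.427, 1.55, 0.221, 1.138, -0.21], TCP at [0.176, 0.626, 0.231] pointing down, gripper open.
Joint ranges: [-2.88, 2.88], [-0.31, 2.03], [-1.54, 1.56], [0.2, 2.42], [-1.41, 4.55], [0.19, 2.02], [-2.57, 2.57]. Speed limits (rad/s): [2.57, 2.57, 3.14, 3.14, 3.14, 3.14, 3.14].

INTERFACE

Orientations are given as a rotation vector (axis times angle).
In Python, from station import * gives the robot as it stands.
- The arm moves only by the tool arm_command, never from a script. Its argument "rows" is a list of rows, each a list of 4 numbers: the shift along the tool's x, y, z in m, then the turn about the tool's y in degrees. In form: [[tx, ty, tz, turn], ...]. A call has 1 to 12 rows; each row is the pose to reach, as a shift and turn from the pose commanded when the call began, along the tool's axes at that moment; what a row does not reach only later rows make up. A row lasts 1/10 s, in which the tool goes at most 50 mm and 8.59 degrees, less where a joint would pass 70% of its speed; a pose out of reach is approached as far as the arm can. A call with a gripper value outside its range is refused whole. "claw" is the closure, from -1 (fully open) to 1 (shut), set as the call begins (left out, the last holds). The fingers move at their own pace and stop on an object; the grip force is fixed at half the most. Time passes only in rows, so rows that repeat a pose let the fingers close. It gives the time, the measured TCP pose, the force and the opening at its end, in the units of the state.
- get_obs(): the state, without advancing time (a new reading comes with each control period).
- snapshot(name): name is "side" or "top" or "wrist"; returns the picture (420x560x3 uint8, red, green, blue); there is no depth.
- camera_params(name): a dict with "K" (3x3 intrinsics, pixels), "D" ([k1, k2, p1, p2, k3] as OpenCV has them; the pictures are not rectified), "view" (4x4, takes a point from world to camera coordinates). Camera axes: x right, y up, looking along -z (the intrinsics and any distortion apply to the point x, -y, -z); pixel columns grow to the right and rows downward; lengths in m; the calibration is good to about 2 mm. A picture is of the moment at which its call begins: read the wrist's pose just before it. camera_params takes no time and is no camera call; for the wrist camera it gives the pose at the moment of the call.
- finish_job(): hands the job in, once; it reports no verdict.
The state is a dict: "t": time; "q": joint angles; "qd": joint speeds; "joint_efforts": joint torques, N m; "ee_pos": TCP position; "tool_rot": TCP orientation; "wrist_force": force on the tool from outside, world axes, zero at the start; "torque": the same for the moment, N m; "grip_width": opening from 0.0 (shut) to 1.0 (fully open).
Only numpy, scipy, OpenCV 4.12 (cv2) and the standard library are available. Lean on these libraries where they do the work, as an engineer would, in place of code of your own. Each camera call takes 0.05 s, during which the arm holds its last target.

## Working session

There is one attempt and no reset: what is moved stays moved. The work goes in short steps, Python scripts to look and compute and a tool call to move; the robot and the scene stay as the last step left them, time stands still between calls to the robot, and variables do not carry over. Pictures are saved under pics/ and viewed, and the job is handed in when it is done.

Besides the shell and the picture viewer there is one more tool, called after ">>>" as name(argument=value, ...), one argument or row to a line, values as JSON. arm_command: Moves the arm, as the interface text tells. Its arguments: {"type":"object","properties":{"rows":{"type":"array","items":{"type":"array","items":{"type":"number"}}},"claw":{"type":"number"}},"required":["rows"]}

```bash
ls; mkdir -p pics
python3 - <<'E'
from station import *
import cv2
o=get_obs()
for k,v in o.items(): print(k,v)
for n in ["side","top","wrist"]:
    cp=camera_params(n); print(n,cp)
    cv2.imwrite(f"pics/{n}0.png",snapshot(n)[:,:,::-1])
E
```

```text
pics
t 0.0
q [-1.03379696  0.50186682 -0.42677365  1.55145749  0.22083331  1.13827897
 -0.21027673]
qd [ 0.00069807 -0.00094548  0.00096174 -0.00030841  0.0010821   0.00074892
 -0.00181702]
joint_efforts [ 1.91363215e-04 -5.69514585e+01 -5.81596702e+00 -2.80939060e+01
  1.07028932e-02  1.19823636e-02 -2.51144215e-06]
ee_pos [0.17562879 0.62510561 0.23024278]
tool_rot [-1.32751706 -1.00409005  1.00671142]
wrist_force [-0.38173757 -0.60973204  0.58503938]
torque [ 0.01023124 -0.02724601 -0.00442159]
grip_width 0.9990412474910512
side {'K': array([[402.40713307,   0.        , 276.10776697],
       [  0.        , 402.40713307, 205.67640587],
       [  0.        ,   0.        ,   1.        ]]), 'D': array([0.00473198, 0.        , 0.        , 0.        , 0.        ]), 'view': array([[ 0.70258684, -0.71142321,  0.01577165, -0.38256432],
       [ 0.44515194,  0.45669836,  0.77023786, -0.31684269],
       [-0.55516798, -0.53413821,  0.63756168, -0.70801517],
       [ 0.        ,  0.        ,  0.        ,  1.        ]])}
top {'K': array([[433.31309023,   0.        , 285.66129129],
       [  0.
[... 416 characters left out ...]
-1.14930526e+00],
       [ 0.00000000e+00,  0.00000000e+00,  0.00000000e+00,
         1.00000000e+00]])}
wrist {'K': array([[373.53602257,   0.        , 281.25796964],
       [  0.        , 373.53602257, 214.6863045 ],
       [  0.        ,   0.        ,   1.        ]]), 'D': array([-0.10422069,  0.        ,  0.        ,  0.        ,  0.        ]), 'view': array([[ 2.70530322e-01,  9.62711248e-01, -6.30729357e-04,
        -6.49525612e-01],
       [-9.23195620e-01,  2.59240193e-01, -2.83732920e-01,
         3.74001789e-02],
       [-2.72989363e-01,  7.73406449e-02,  9.58903140e-01,
        -3.77129787e-01],
       [ 0.00000000e+00,  0.00000000e+00,  0.00000000e+00,
         1.00000000e+00]])}
```

View pics/side0.png

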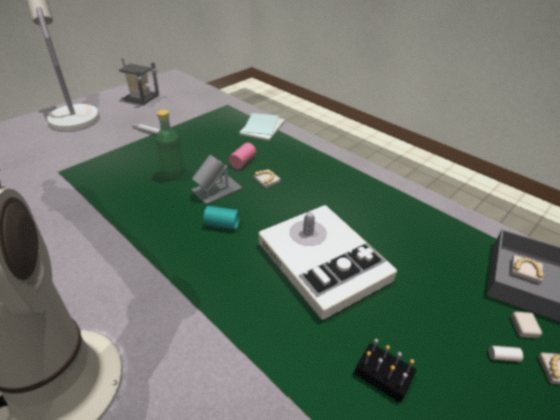

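View pics/top0.png

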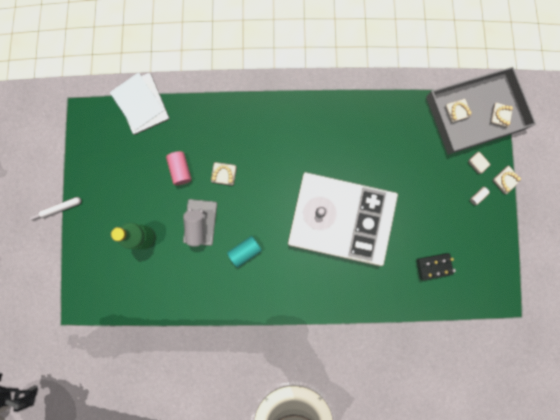

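View pics/wrist0.png

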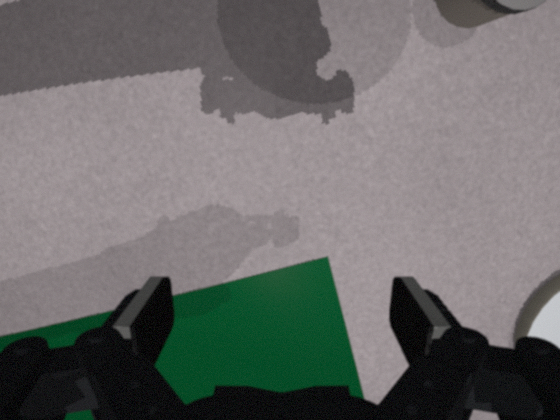

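```bash
cat > h.py <<'E'
import numpy as np, cv2
from scipy.spatial.transform import Rotation as R
def ray(cp,uv):
    p=cv2.undistortPoints(np.array([[uv]],float),cp["K"],cp["D"])[0,0]
    V=cp["view"]; Rm=V[:3,:3]; c=-Rm.T@V[:3,3]
    d=Rm.T@np.array([p[0],-p[1],-1.0]); return c,d/np.linalg.norm(d)
def tri(obs):
    A=np.zeros((3,3));b=np.zeros(3);L=[ray(c,u) for c,u in obs]
    for c,d in L:
        P=np.eye(3)-np.outer(d,d);A+=P;b+=P@c
    x=np.linalg.solve(A,b); return x,[float(np.linalg.norm((np.eye(3)-np.outer(d,d))@(x-c))) for c,d in L]
def atz(cp,uv,z):
    c,d=ray(cp,uv); return c+d*(z-c[2])/d[2]
def proj(cp,X):
    X=np.atleast_2d(X); V=cp["view"]; p=X@V[:3,:3].T+V[:3,3]; p=p*[1,-1,-1]
    return cv2.projectPoints(p,np.zeros(3),np.zeros(3),cp["K"],cp["D"])[0][:,0]
E
python3 - <<'E'
import cv2,station
from h import *
print([n for n in dir(station) if not n.startswith('_')], getattr(station,'tcp_to_grasp',None))
o=station.get_obs(); print(R.from_rotvec(o["tool_rot"]).as_matrix().round(3))
s=cv2.imread("pics/side0.png");t=cv2.imread("pics/top0.png")
def crop(i,x,y,w,h,k,n): cv2.imwrite(n,cv2.resize(i[y:y+h,x:x+w],None,fx=k,fy=k,interpolation=cv2.INTER_CUBIC))
crop(s,150,130,130,100,6,"pics/s_r.png");crop(t,160,180,100,90,6,"pics/t_r.png")
crop(s,250,190,160,130,5,"pics/s_d.png");crop(t,280,160,130,110,6,"pics/t_d.png")
E
```

```text
['PlanningError', 'camera_params', 'finish_job', 'get_obs', 'snapshot', 'tcp_to_grasp'] 0.0187
[[ 0.27  -0.001 -0.963]
 [ 0.963 -0.001  0.27 ]
 [-0.001 -1.     0.   ]]
```

View pics/s_r.png

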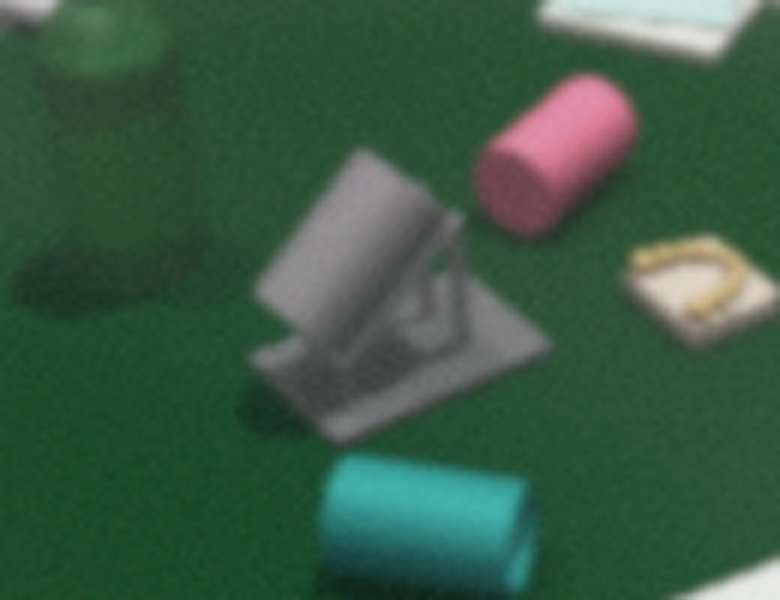

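View pics/t_r.png

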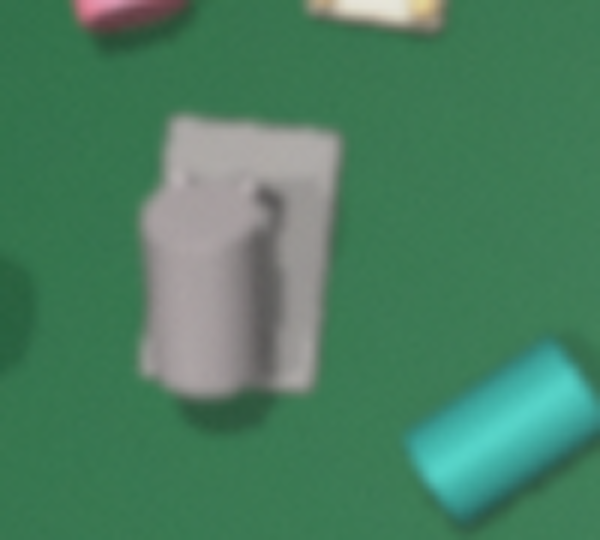

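View pics/s_d.png

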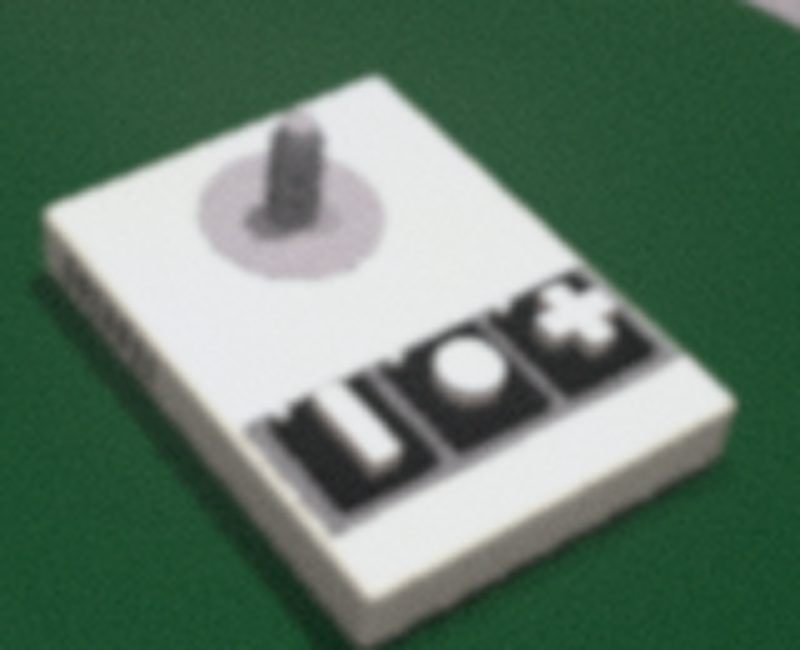

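View pics/t_d.png

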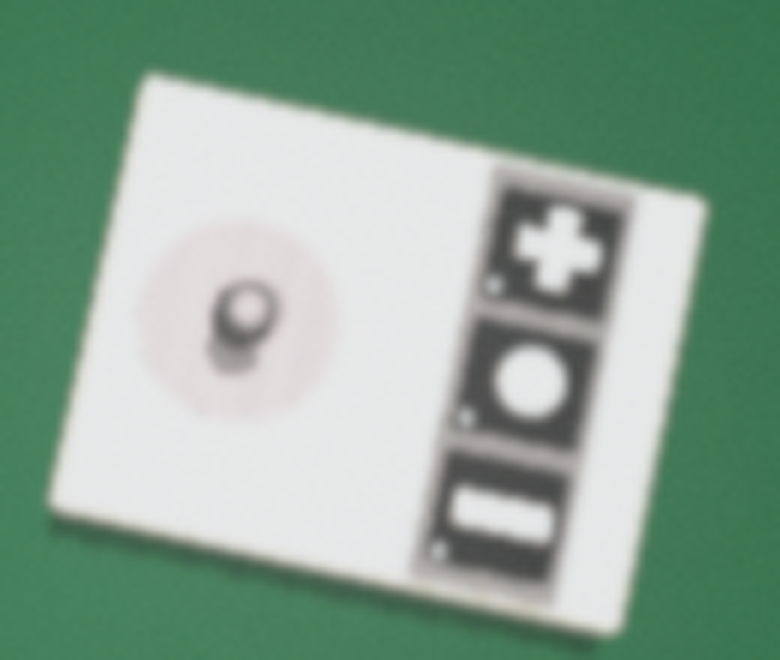

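```bash
cat > fit.py <<'E'
from station import *
from h import *
from scipy.optimize import least_squares
S=camera_params("side");T=camera_params("top")
def fit(w,l,top,side,x0,h):
    def pts(p):
        c=np.array([[w/2,l/2],[w/2,-l/2],[-w/2,-l/2],[-w/2,l/2]])
        a=p[2];Rm=np.array([[np.cos(a),-np.sin(a)],[np.sin(a),np.cos(a)]])
        return np.c_[c@Rm.T+p[:2],np.full(4,p[3])]
    def f(p):
        X=pts(p);r=[]
        for cp,o in((T,top),(S,side)):
            q=proj(cp,X)
            r+=[q[i]-o[i] for i in o]
        return np.concatenate(r)
    s=least_squares(f,list(x0)+[h],loss="soft_l1"); print("x,y,yaw,z",s.x.round(4),"res px",f(s.x).round(1)); return s.x
d=fit(.2,.26,{0:(304.7,173),1:(397.7,193.3),2:(383.7,265.3),3:(288.7,244.7)},{3:(259,232.4),0:(325.6,205),1:(397.4,270.4),2:(323,310)},(.55,-.15,-.2),.045)
r=fit(.12,.08,{0:(188.7,199.7),1:(216.7,202.2),2:(212,244.7),3:(183.8,242)},{3:(191.7,189.7),2:(206.3,203.3),1:(241.7,187.5)},(.55,.2,0),.008)
def tr(p,x,y,z): a=p[2]; return np.array([p[0]+np.cos(a)*x-np.sin(a)*y,p[1]+np.sin(a)*x+np.cos(a)*y,z])
c=np.array
t=lambda u:(280+u[0]/6,160+u[1]/6); s=lambda u:(250+u[0]/5,190+u[1]/5)
for n,a,b in(("plus",(560,249),(575,315)),("round",(531,381),(469,364)),("bar",(503,512),(358,428)),("pegtop",(250,303),(298,122))):
    X,e=tri([(T,t(a)),(S,s(b))]); print(n,X.round(4),np.round(e,4))
for n,x in(("key+",.06),("key0",0),("key-",-.06)): print(n,tr(d,x,-.065,.063).round(4))
print("peg +65",tr(d,0,.065,.045).round(4))
# bottle foot/top etc
print("bottle top", tri([(T,(118,234)),(S,(164,113))]))
E
python3 fit.py
```

```text
x,y,yaw,z [ 0.5529 -0.1436 -0.2383  0.0454] res px [-0.3 -1.3  0.8 -0.4 -0.1  0.5 -0.7 -0.4 -1.8 -0.3 -0.7 -0.3  0.5  0.5
  0.4  1.1]
x,y,yaw,z [ 0.5531  0.2468 -0.1074  0.0086] res px [-0.2 -0.8  0.3 -0.7  0.5  0.1 -0.   0.  -1.1 -0.  -0.7  0.5  0.2 -0.2]
plus [ 0.5951 -0.2209  0.0641] [0.0005 0.0005]
round [ 0.5374 -0.2061  0.0655] [0.001 0.001]
bar [ 0.4806 -0.193   0.06  ] [0.0009 0.0009]
pegtop [ 0.5692 -0.0801  0.1041] [0.0002 0.0002]
key+ [ 0.5958 -0.2209  0.063 ]
key0 [ 0.5375 -0.2067  0.063 ]
key- [ 0.4792 -0.1926  0.063 ]
peg +65 [ 0.5682 -0.0804  0.045 ]
bottle top (array([0.51457951, 0.40233914, 0.19895193]), [0.00283299671276156, 0.0028329967127617055])
```

Run:
```python
from station import *
from h import *
o=get_obs();V=camera_params("wrist")["view"];C=-V[:3,:3].T@V[:3,3]
Rt=R.from_rotvec(o["tool_rot"]).as_matrix()
print((Rt.T@(C-o["ee_pos"])).round(4),(Rt.T@V[:3,:3].T).round(3))
# target TCP rel: looking at beaker 
tgt=np.array([.55,.247,.27]);print(Rt.T@(tgt-o["ee_pos"]))
```

```text
[ 1.000e-04 -1.415e-01  7.110e-02] [[ 1.     0.001 -0.001]
 [-0.001  0.284 -0.959]
 [-0.     0.959  0.284]]
[-0.2630435  -0.03915885 -0.46270329]
```

>>> arm_command(
  rows=[
    [-0.1, -0.04, -0.15, -5],
    [-0.274, -0.04, -0.413, -9.5],
    [-0.274, -0.04, -0.413, -9.5],
    [-0.274, -0.04, -0.413, -9.5],
    [-0.274, -0.04, -0.413, -9.5],
    [-0.274, -0.04, -0.413, -9.5],
    [-0.274, -0.04, -0.413, -9.5],
    [-0.274, -0.04, -0.413, -9.5],
    [-0.274, -0.04, -0.413, -9.5],
    [-0.274, -0.04, -0.413, -9.5],
    [-0.274, -0.04, -0.413, -9.5],
    [-0.274, -0.04, -0.413, -9.5],
  ],
  claw=-1,
)

```text
t: 1.35
ee_pos: [0.5, 0.2488, 0.271]
tool_rot: [-1.26, -1.126, 1.127]
wrist_force: [-0.5, 0.6, 0.4]
grip_width: 0.999
```

Run:
```python
from station import *
from h import *
import pickle
o=get_obs();cp=camera_params("wrist");im=snapshot("wrist")
print(o["ee_pos"],R.from_rotvec(o["tool_rot"]).as_matrix().round(3))
pickle.dump(cp,open("w1.pkl","wb"))
cv2.imwrite("pics/w1.png",im[:,:,::-1])
```

```text
[0.4999718  0.24876446 0.2709583 ] [[ 0.112 -0.001 -0.994]
 [ 0.994 -0.     0.112]
 [-0.    -1.     0.001]]
```

View pics/w1.png

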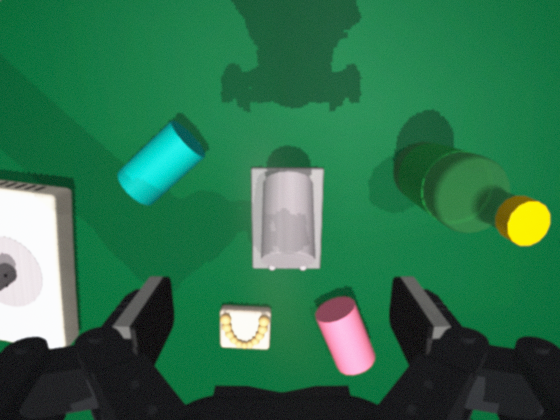

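Run:
```python
from h import *
i=cv2.imread("pics/w1.png");cv2.imwrite("pics/w1c.png",cv2.resize(i[140:285,230:350],None,fx=4,fy=4,interpolation=cv2.INTER_CUBIC))
```

```text
(no output)
```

View pics/w1c.png

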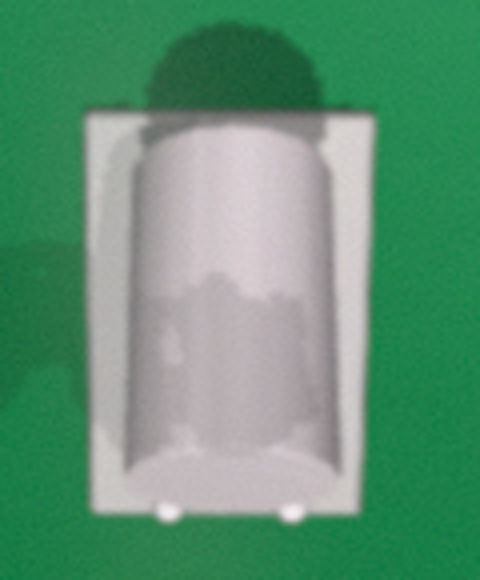

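```bash
cat > fitb.py <<'E'
from station import *
from h import *
import pickle
from scipy.optimize import least_squares
S=camera_params("side");T=camera_params("top");W=pickle.load(open("w1.pkl","rb"))
w=lambda p:(230+p[0]/4,140+p[1]/4);s=lambda p:(150+p[0]/6,130+p[1]/6);t=lambda p:(160+p[0]/6,180+p[1]/6)
th=np.linspace(0,2*np.pi,361)
def axis(y,til): return np.array([-np.cos(y)*np.cos(til),-np.sin(y)*np.cos(til),-np.sin(til)])
def circ(c,a):
    e=np.cross(a,[0,0,1]);e/=np.linalg.norm(e);f=np.cross(a,e)
    return c+.025*(np.cos(th)[:,None]*e+np.sin(th)[:,None]*f)
B=[(W,w,[(127,475),(340,475),(235,508),(155,456),(315,456),(235,447)]),(S,s,[(360,150)]),(T,t,[(143,222),(200,186),(265,220)])]
M=[(W,w,[(235,125),(143,150),(322,150)]),(S,s,[(253,295)]),(T,t,[(200,397),(158,378),(245,380)])]
def res(p):
    a=axis(p[3],p[4]);r=[]
    for L,c in((B,p[:3]),(M,p[:3]+.08*a)):
        C=circ(c,a)
        for cp,m,pts in L:
            q=proj(cp,C)
            for u in pts: r.append(np.min(np.linalg.norm(q-np.array(m(u)),axis=1)))
    return np.array(r+[(p[4]-np.radians(40))*50])
best=least_squares(res,[.58,.247,.1,-.107,.698],diff_step=1e-4,loss="soft_l1")
p=best.x;a=axis(p[3],p[4]);print(p.round(4),np.degrees(p[3:]),res(p).round(1))
print("mouth",(p[:3]+.08*a).round(4))
for d in(.05,.055,.06): print(d,(p[:3]+(.08-d)*a).round(4))
for u,v in(((251.3,168.3),'-+'),((323.8,168.8),''),((319.5,268.3),''),((253.3,268),'')): print(atz(W,u,.008).round(4))
E
python3 fitb.py
```

```text
[ 0.566   0.2481  0.0965 -0.1142  0.6975] [-6.54314424 39.96227355] [ 0.6  0.5  0.4  0.1  0.2  0.1  0.1  0.3  2.4  2.   1.   0.6  0.3  0.2
  1.6  0.7  0.4 -0. ]
mouth [0.5051 0.2551 0.0451]
0.05 [0.5431 0.2507 0.0772]
0.055 [0.547  0.2503 0.0805]
0.06 [0.5508 0.2498 0.0837]
[0.4921 0.2171 0.008 ]
[0.5015 0.2957 0.008 ]
[0.619  0.2812 0.008 ]
[0.6098 0.2035 0.008 ]
```

>>> arm_command(
  rows=[
    [0.0065, 0.03, -0.0486, 0],
    [0.0065, 0.06, -0.0486, 0],
    [0.0065, 0.1, -0.0486, 0],
    [0.0065, 0.14, -0.0486, 0],
    [0.0065, 0.14, -0.0486, 0],
  ],
)

```text
t: 1.9
ee_pos: [0.5425, 0.2515, 0.1254]
tool_rot: [-1.252, -1.122, 1.14]
wrist_force: [-0.8, -0.2, -0.5]
grip_width: 1.002
```

Run:
```python
from station import *
from h import *
import pickle
o=get_obs();cp=camera_params("wrist");im=snapshot("wrist")
print(o["ee_pos"])
pickle.dump(cp,open("w2.pkl","wb"))
cv2.imwrite("pics/w2.png",im[:,:,::-1])
```

```text
[0.54248321 0.25145768 0.12535794]
```

View pics/w2.png

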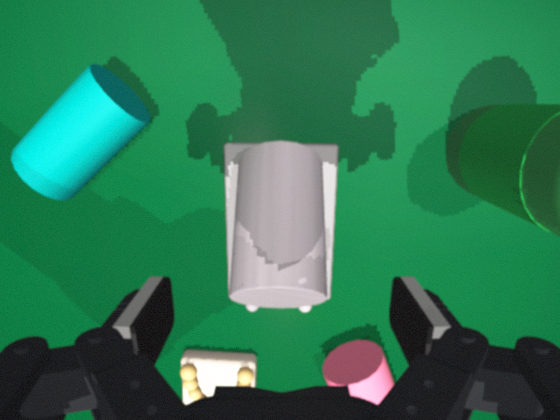

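>>> arm_command(
  rows=[
    [0, 0.02, -0.003, 0],
    [0, 0.04, -0.005, 0],
    [0, 0.06, -0.005, 0],
    [0, 0.07, -0.005, 0],
    [0, 0.071, -0.005, 0],
  ],
)

```text
t: 2.45
ee_pos: [0.5532, 0.252, 0.061]
tool_rot: [-1.258, -1.131, 1.13]
wrist_force: [-0.8, 0.7, 0.5]
grip_width: 1.005
```

Run:
```python
from station import *
from h import *
o=get_obs();im=snapshot("wrist")
print(o["ee_pos"],o["wrist_force"])
cv2.imwrite("pics/w3.png",im[:,:,::-1]);cv2.imwrite("pics/s3.png",snapshot("side")[100:230,120:290,::-1].repeat(4,0).repeat(4,1))
```

```text
[0.55317159 0.25201044 0.06102869] [-0.8318704   0.69185597  0.52919703]
```

View pics/w3.png

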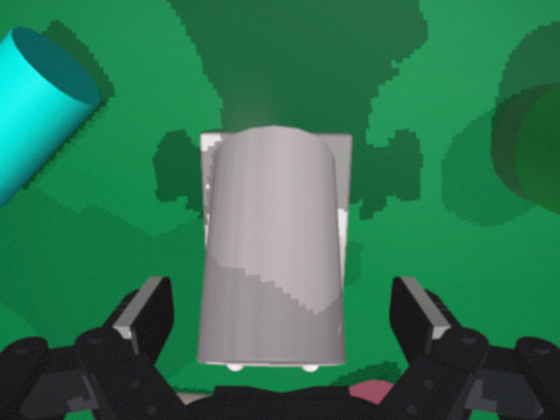

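View pics/s3.png

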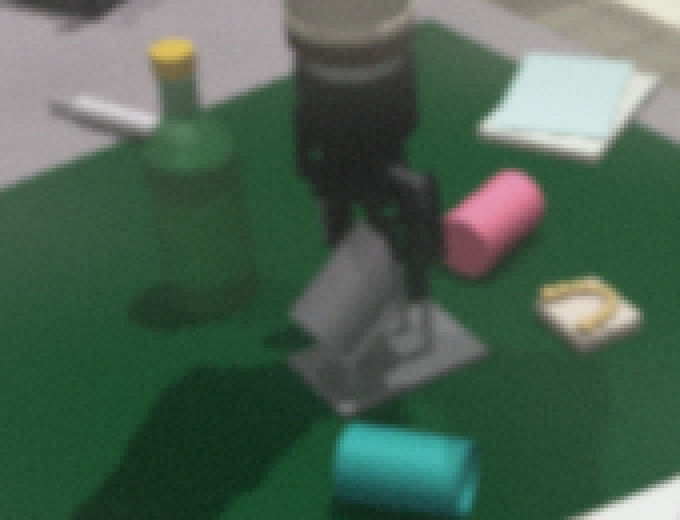

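>>> arm_command(
  rows=[
    [-0.003, 0.0, 0.004, 0],
    [-0.003, 0.0, 0.004, 0],
    [-0.003, 0.0, 0.004, 0],
  ],
)

```text
t: 2.85
ee_pos: [0.5492, 0.2485, 0.0611]
tool_rot: [-1.259, -1.13, 1.128]
wrist_force: [-0.2, -0.3, 0.2]
grip_width: 1.003
```

>>> arm_command(
  rows=[
    [0, 0, 0, 0],
    [0, 0, 0, 0],
    [0, 0, 0, 0],
    [0, 0, 0, 0],
    [0, 0, 0, 0],
    [0, 0, 0, 0],
    [0, 0, 0, 0],
    [0, 0, 0, 0],
  ],
  claw=1,
)

```text
t: 3.65
ee_pos: [0.5492, 0.2492, 0.0608]
tool_rot: [-1.258, -1.13, 1.129]
wrist_force: [-1.1, 1.3, 5.0]
grip_width: 0.579
```

Run:
```python
from station import *
from h import *
o=get_obs();im=snapshot("wrist")
print(o["ee_pos"],o["wrist_force"],o["grip_width"])
cv2.imwrite("pics/w4.png",im[:,:,::-1])
```

```text
[0.5492063  0.24916547 0.06077312] [-1.12134581  1.30647368  4.95229495] 0.5785198746650754
```

View pics/w4.png

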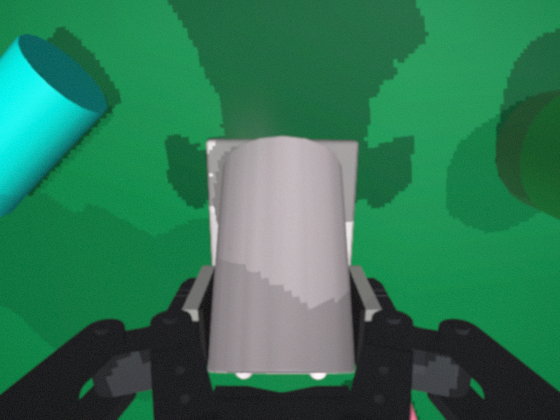

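>>> arm_command(
  rows=[
    [0, -0.01, 0, 0],
    [0, -0.02, 0, 0],
    [0, -0.04, 0, 0],
    [0, -0.06, 0, 0],
    [0, -0.09, 0, 0],
    [0, -0.12, 0, 0],
    [0, -0.12, 0, 0],
    [0, -0.12, 0, 0],
  ],
)

```text
t: 4.5
ee_pos: [0.5494, 0.2482, 0.1814]
tool_rot: [-1.26, -1.13, 1.128]
wrist_force: [-0.0, -0.3, -1.5]
grip_width: 0.576
```

Run:
```python
from station import *
from h import *
o=get_obs();im=snapshot("wrist")
print(o["ee_pos"],o["wrist_force"],o["torque"],o["grip_width"])
cv2.imwrite("pics/w5.png",im[:,:,::-1]);cv2.imwrite("pics/s5.png",snapshot("side")[80:230,120:290,::-1].repeat(4,0).repeat(4,1))
```

```text
[0.54942275 0.24820276 0.18139259] [-0.03009647 -0.26865493 -1.4826873 ] [0.00733304 0.01251911 0.06038752] 0.5763926773495445
```

View pics/w5.png

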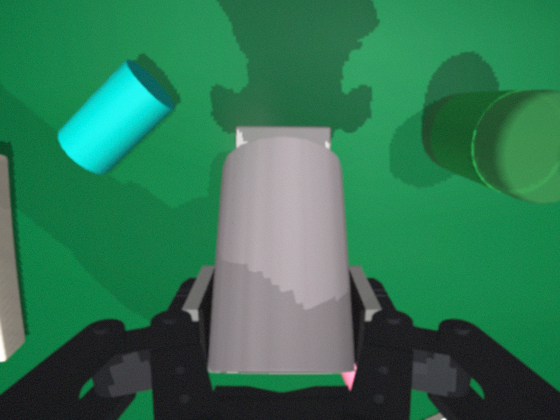

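View pics/s5.png

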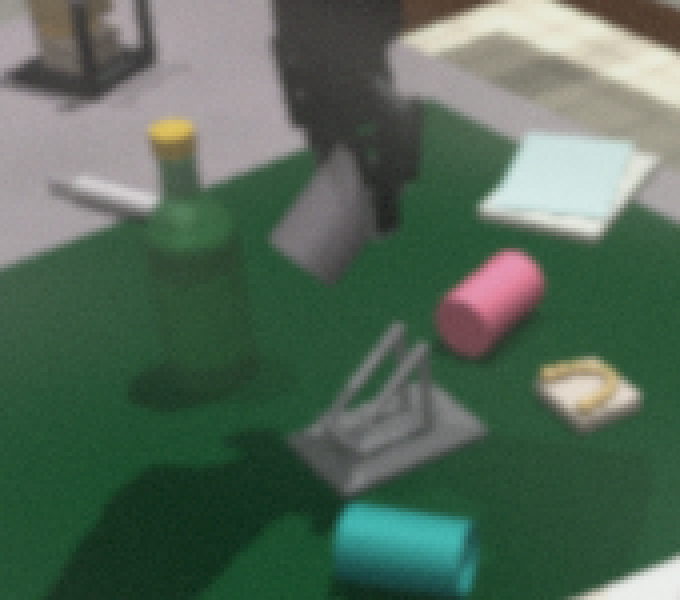

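>>> arm_command(
  rows=[
    [0, -0.03, 0, 0],
    [-0.04, -0.0686, -0.02, 0],
    [-0.08, -0.0686, -0.03, 0],
    [-0.12, -0.0686, -0.05, 0],
    [-0.16, -0.0686, -0.06, 0],
    [-0.19, -0.0686, -0.07, 0],
    [-0.211, -0.0686, -0.0747, 0],
    [-0.211, -0.0686, -0.0747, 0],
    [-0.211, -0.0686, -0.0747, 0],
  ],
)

```text
t: 5.5
ee_pos: [0.5997, 0.0305, 0.2475]
tool_rot: [-1.257, -1.127, 1.13]
wrist_force: [0.6, -0.3, -0.7]
grip_width: 0.579
```

```bash
cat > look.py <<'E'
import sys,pickle
from station import *
from h import *
n=sys.argv[1]
o=get_obs();cp=camera_params("wrist");im=snapshot("wrist")
print(o["ee_pos"].round(4),o["wrist_force"].round(1),o["torque"].round(2),o["grip_width"],o["t"])
pickle.dump((cp,o),open(n+".pkl","wb"));cv2.imwrite("pics/"+n+".png",im[:,:,::-1])
if len(sys.argv)>2:
    x,y,w,h,k=map(int,sys.argv[2:7]);cv2.imwrite("pics/"+n+"s.png",cv2.resize(snapshot("side")[y:y+h,x:x+w,::-1],None,fx=k,fy=k,interpolation=cv2.INTER_CUBIC))
E
python3 look.py w6
```

```text
[0.5997 0.0305 0.2475] [ 0.6 -0.3 -0.7] [0.08 0.01 0.05] 0.5786744070263165 5.5
```

View pics/w6.png

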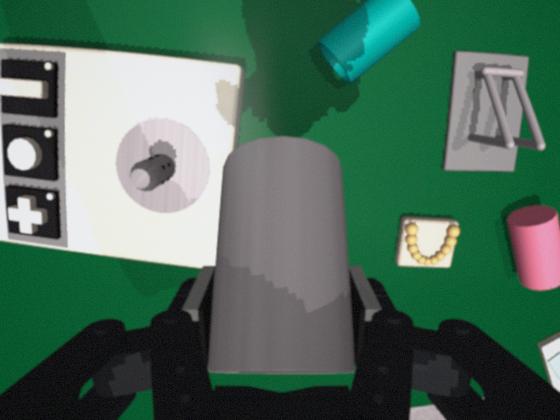

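>>> arm_command(
  rows=[
    [-0.02, 0.03, -0.01, 0],
    [-0.03, 0.05, -0.01, 0],
    [-0.03, 0.05, -0.01, 0],
    [-0.03, 0.05, -0.01, 0],
  ],
)

```text
t: 5.95
ee_pos: [0.6068, 0.0018, 0.1987]
tool_rot: [-1.256, -1.13, 1.131]
wrist_force: [0.8, -0.4, -0.9]
grip_width: 0.576
```

```bash
python3 look.py w7
python3 - <<'E'
from h import *
a=cv2.imread("pics/w6.png")[100:240,0:260];b=cv2.imread("pics/w7.png")[60:260,0:260]
cv2.imwrite("pics/c6.png",cv2.resize(a,None,fx=3,fy=3,interpolation=cv2.INTER_CUBIC));cv2.imwrite("pics/c7.png",cv2.resize(b,None,fx=3,fy=3,interpolation=cv2.INTER_CUBIC))
E
```

```text
[0.6068 0.0018 0.1987] [ 0.8 -0.4 -0.9] [ 0.01 -0.05  0.02] 0.5761824143077835 5.95
```

View pics/c6.png

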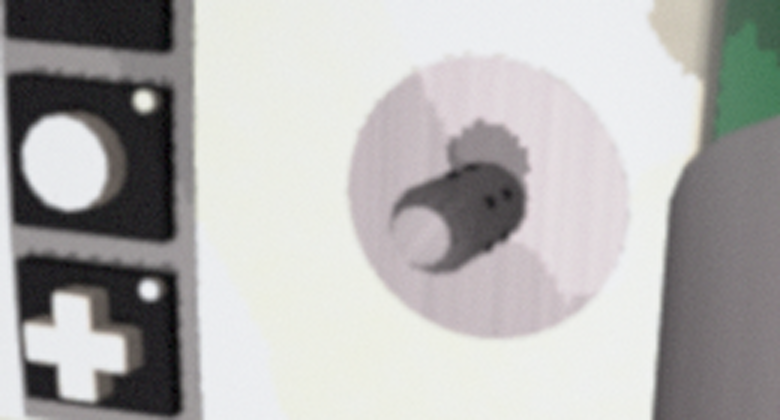

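View pics/c7.png

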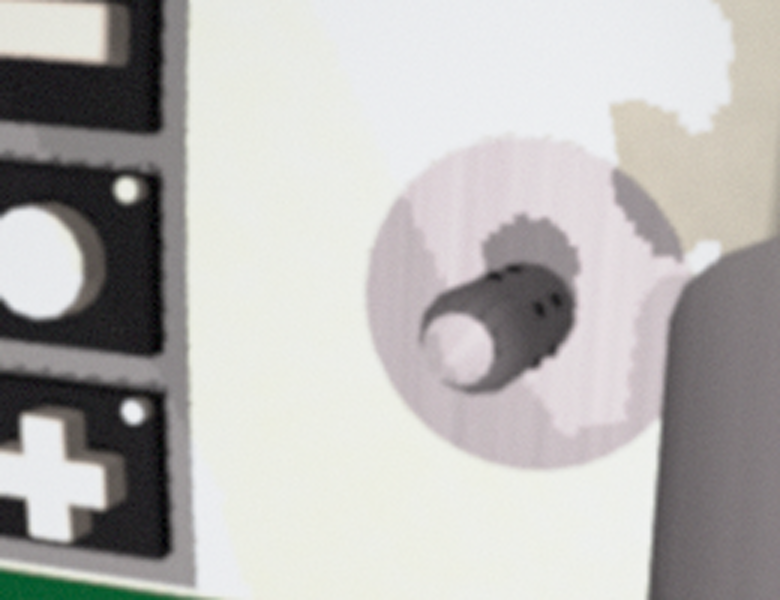

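Run:
```python
from station import *
from h import *
import pickle
a,_=pickle.load(open("w6.pkl","rb"));b,_=pickle.load(open("w7.pkl","rb"))
print(tri([(a,(140.3,179.3)),(b,(153,176.7))]))
for c,u in((a,(140.3,179.3)),(b,(153,176.7))): print(atz(c,u,.105).round(4))
for c,u in((a,(163,165.7)),(b,(176.7,161))): print("ring",atz(c,u,.045).round(4))
print("round",atz(a,(22,154),.063),atz(b,(13,147.3),.063)); print("plus",atz(a,(25.7,214.7),.063),atz(b,(17.7,219),.063))
```

```text
(array([ 0.57185392, -0.07888479,  0.10082481]), [0.0001787015341248472, 0.00017870153412471082])
[ 0.5714 -0.0772  0.105 ]
[ 0.5711 -0.0773  0.105 ]
ring [ 0.5701 -0.0772  0.045 ]
ring [ 0.5696 -0.0777  0.045 ]
round [ 0.54049011 -0.2027471   0.063     ] [ 0.54061113 -0.20177596  0.063     ]
plus [ 0.59758953 -0.21616786  0.063     ] [ 0.59817319 -0.21518743  0.063     ]
```

>>> arm_command(
  rows=[
    [-0.03, 0, -0.006, 0],
    [-0.06, 0, -0.012, 0],
    [-0.0834, 0.01, -0.0178, 0],
    [-0.0834, 0.03, -0.0178, 0],
    [-0.0834, 0.03, -0.0178, 0],
    [-0.0834, 0.03, -0.0178, 0],
  ],
)

```text
t: 6.6
ee_pos: [0.6165, -0.083, 0.1699]
tool_rot: [-1.257, -1.132, 1.13]
wrist_force: [-0.0, 0.4, 0.0]
grip_width: 0.577
```

```bash
python3 look.py w8 230 130 180 170 4
```

```text
[ 0.6165 -0.083   0.1699] [-0.   0.4  0. ] [ 0.   -0.04  0.02] 0.577084785863146 6.6
```

View pics/w8.png

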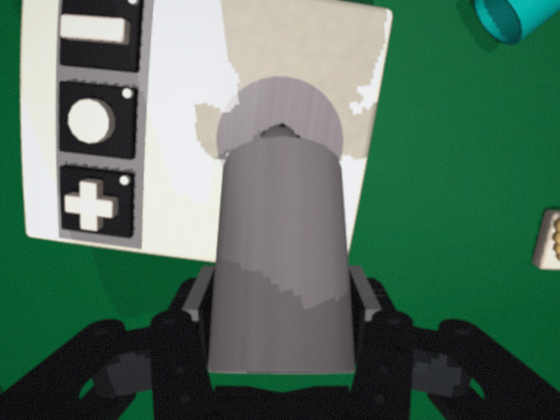

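View pics/w8s.png

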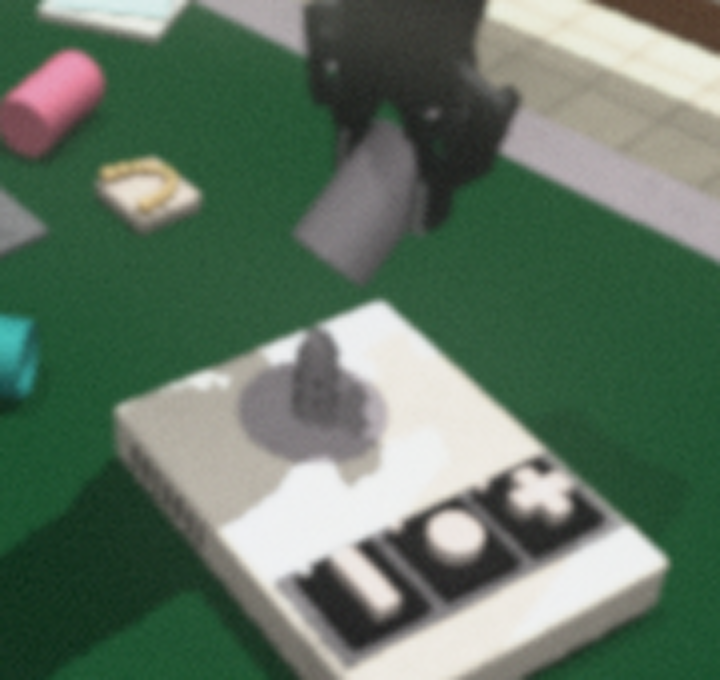

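>>> arm_command(
  rows=[
    [0, 0.01, 0.001, 0],
    [0, 0.02, 0.001, 0],
    [0, 0.03, 0.001, 0],
    [0, 0.04, 0.001, 0],
    [0, 0.045, 0.001, 0],
    [0, 0.045, 0.001, 0],
  ],
)

```text
t: 7.3
ee_pos: [0.6141, -0.0849, 0.1224]
tool_rot: [-1.257, -1.128, 1.13]
wrist_force: [0.2, 0.8, -0.7]
grip_width: 0.578
```

```bash
python3 look.py w9 270 160 110 110 6
```

```text
[ 0.6141 -0.0849  0.1224] [ 0.2  0.8 -0.7] [-0.02  0.   -0.06] 0.5776117037141705 7.3
```

View pics/w9s.png

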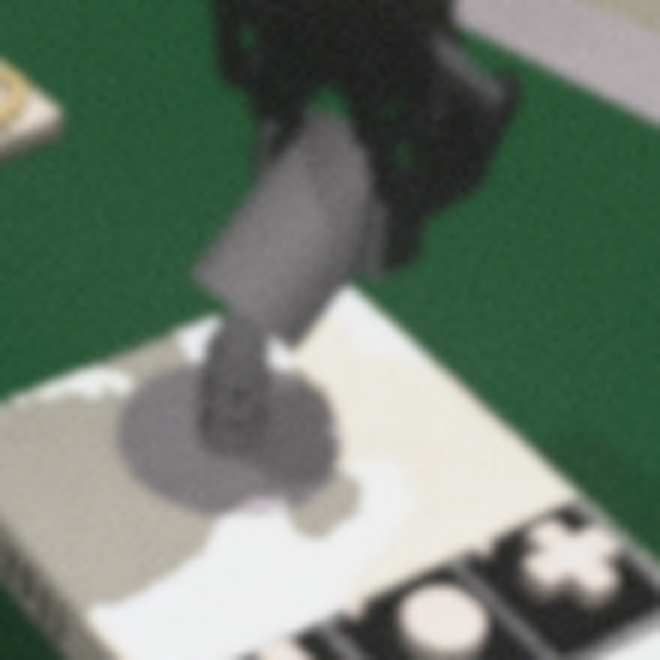

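>>> arm_command(
  rows=[
    [0, 0.008, 0, 0],
    [0, 0.015, 0, 0],
    [0, 0.017, 0, 0],
    [0, 0.017, 0, 0],
  ],
)

```text
t: 7.8
ee_pos: [0.6144, -0.0849, 0.1062]
tool_rot: [-1.257, -1.128, 1.13]
wrist_force: [-0.9, -0.2, -1.4]
grip_width: 0.58
```

```bash
python3 look.py w10 270 160 110 110 6
```

```text
[ 0.6144 -0.0849  0.1062] [-0.9 -0.2 -1.4] [ 0.04 -0.01 -0.01] 0.5800024209199663 7.8
```

View pics/w10s.png

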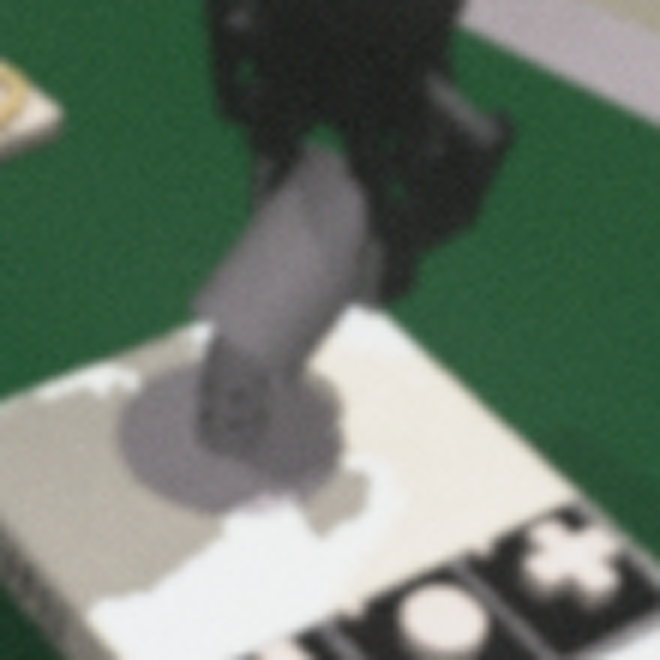

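>>> arm_command(
  rows=[
    [0.001, 0, 0.003, 0],
    [0.002, 0, 0.006, 0],
    [0.002, 0, 0.009, 0],
    [0.002, 0, 0.012, 0],
    [0.002, 0, 0.012, 0],
  ],
)

```text
t: 8.4
ee_pos: [0.6087, -0.0834, 0.1095]
tool_rot: [-1.269, -1.137, 1.124]
wrist_force: [10.1, -2.5, -3.0]
grip_width: 0.576
```

```bash
python3 look.py w11 270 160 110 110 6
```

```text
[ 0.6087 -0.0834  0.1095] [10.1 -2.5 -3. ] [-0.93 -2.65  0.02] 0.5760602031736535 8.4
```

View pics/w11.png

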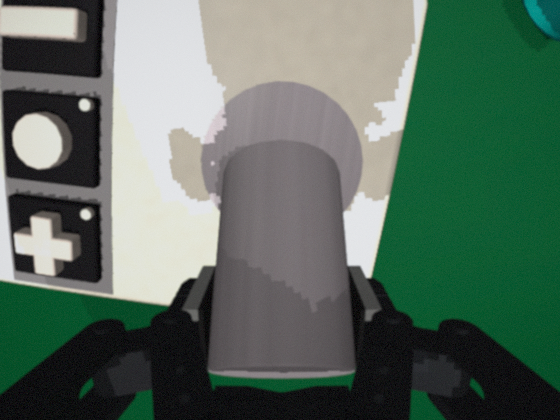

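View pics/w11s.png

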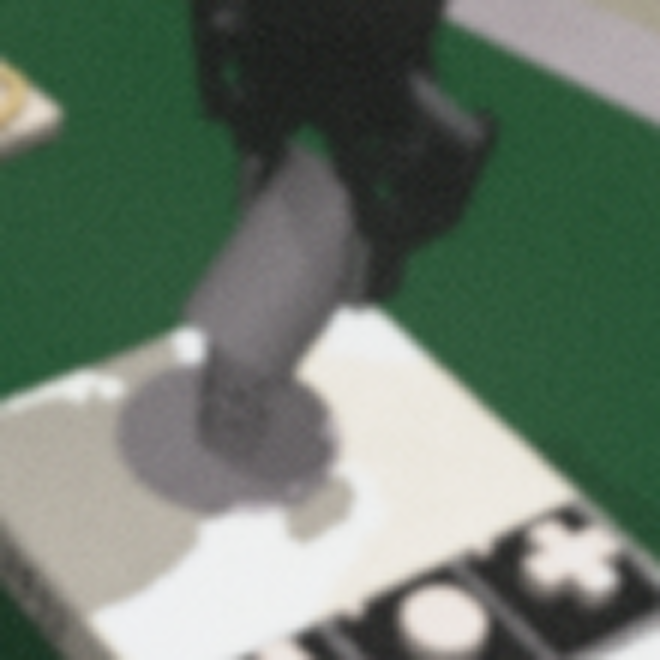

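>>> arm_command(
  rows=[
    [0, 0, 0.003, 0],
    [0, 0, 0.006, 0],
    [0, 0, 0.009, 0],
    [0, 0, 0.012, 0],
    [0, 0, 0.015, 0],
  ],
)

```text
t: 9.0
ee_pos: [0.5985, -0.082, 0.1123]
tool_rot: [-1.276, -1.144, 1.12]
wrist_force: [15.8, -4.0, 5.3]
grip_width: 0.58
```

```bash
python3 look.py w12 270 160 110 110 6
```

```text
[ 0.5985 -0.082   0.1123] [15.8 -4.   5.3] [-1.08 -3.87  0.04] 0.579738904293982 9.0
```

View pics/w12.png

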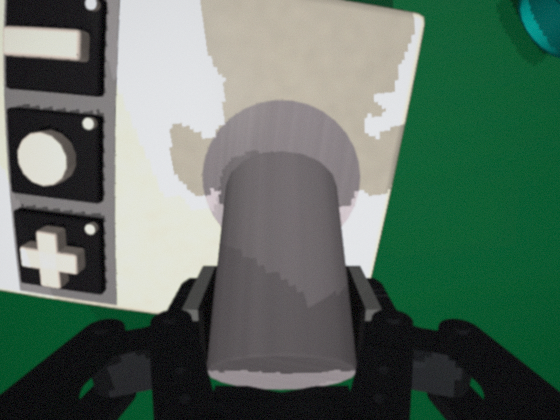

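View pics/w12s.png

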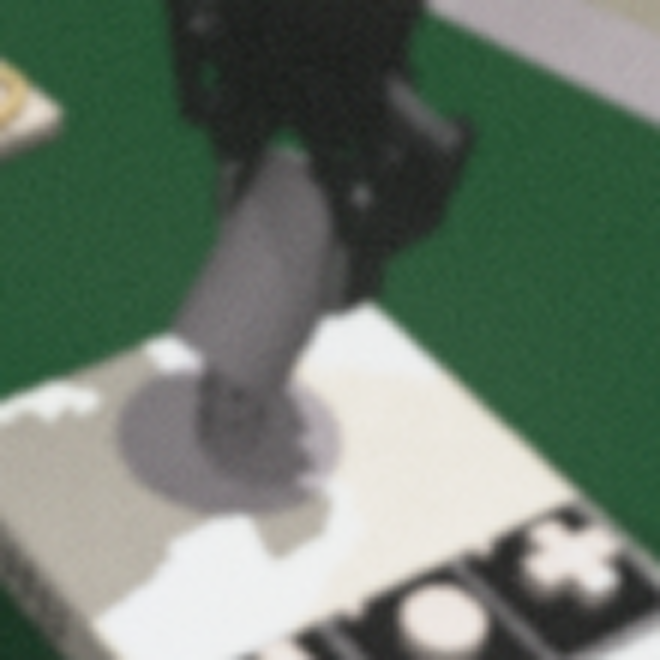

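>>> arm_command(
  rows=[
    [0, 0.001, 0.003, 0],
    [0, 0.002, 0.006, 0],
    [0, 0.003, 0.009, 0],
    [0, 0.004, 0.012, 0],
    [0, 0.004, 0.015, 0],
  ],
)

```text
t: 9.6
ee_pos: [0.5846, -0.0795, 0.1089]
tool_rot: [-1.276, -1.146, 1.118]
wrist_force: [14.8, -1.6, 6.9]
grip_width: 0.579
```

```bash
python3 look.py w13 270 160 110 110 6
```

```text
[ 0.5846 -0.0795  0.1089] [14.8 -1.6  6.9] [-0.61 -4.11 -0.04] 0.5788417108966071 9.6
```

View pics/w13.png

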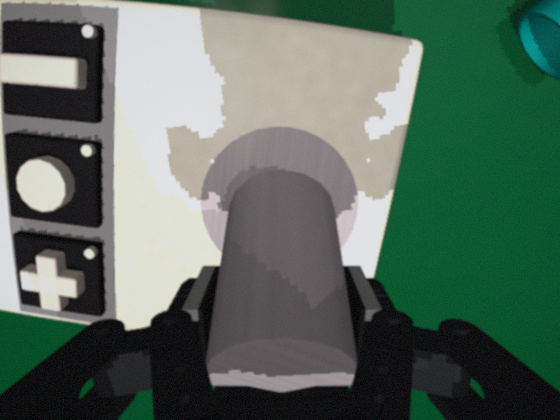

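View pics/w13s.png

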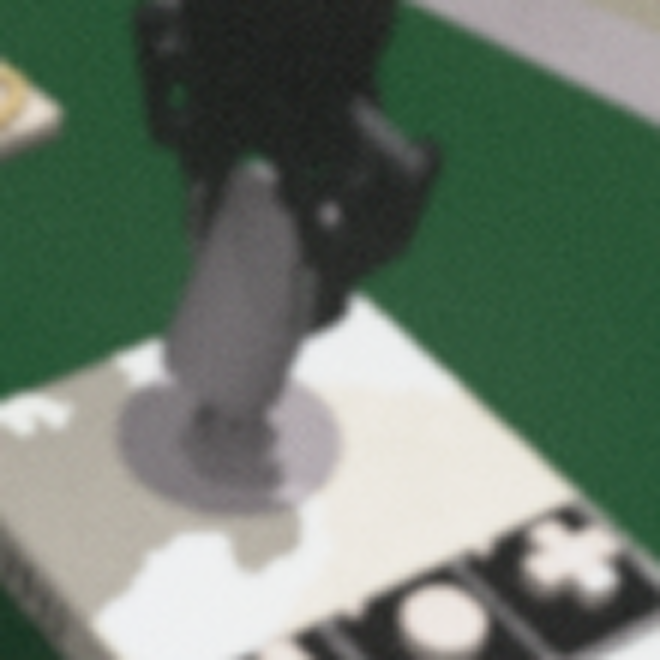

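>>> arm_command(
  rows=[
    [0, 0.001, 0.003, 0],
    [0, 0.002, 0.006, 0],
    [0, 0.003, 0.009, 0],
    [0, 0.004, 0.012, 0],
    [0, 0.005, 0.015, 0],
    [0, 0.005, 0.018, 0],
  ],
)

```text
t: 10.3
ee_pos: [0.5649, -0.0769, 0.1025]
tool_rot: [-1.273, -1.144, 1.12]
wrist_force: [13.2, -1.5, -2.1]
grip_width: 0.576
```

```bash
python3 look.py w14 270 160 110 110 6
```

```text
[ 0.5649 -0.0769  0.1025] [13.2 -1.5 -2.1] [-0.26 -3.37 -0.  ] 0.5760015507731496 10.3
```

View pics/w14.png

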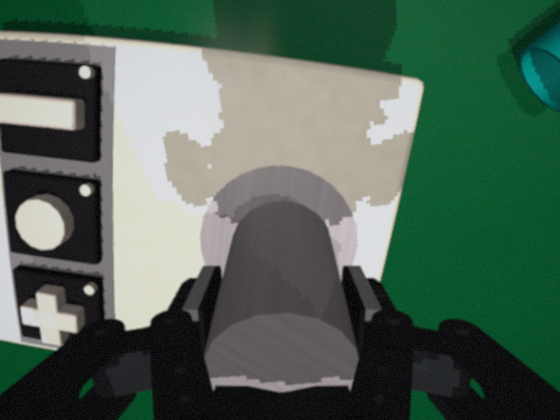

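View pics/w14s.png

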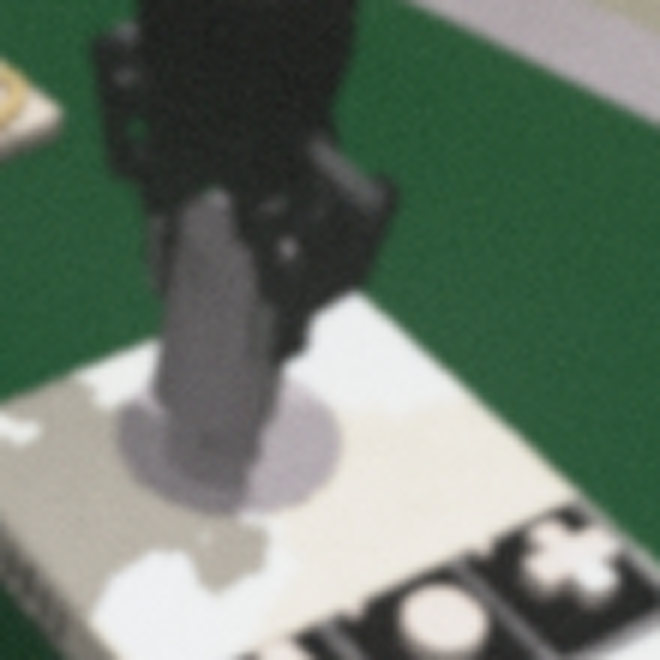

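>>> arm_command(
  rows=[
    [0, 0.001, 0.002, 0],
    [0, 0.002, 0.004, 0],
    [0, 0.003, 0.006, 0],
    [0, 0.004, 0.007, 0],
    [0, 0.004, 0.007, 0],
  ],
)

```text
t: 10.9
ee_pos: [0.5587, -0.0763, 0.0991]
tool_rot: [-1.274, -1.145, 1.12]
wrist_force: [13.2, -0.7, 6.0]
grip_width: 0.578
```

```bash
python3 look.py w15 270 160 110 110 6
```

```text
[ 0.5587 -0.0763  0.0991] [13.2 -0.7  6. ] [-0.33 -3.47  0.04] 0.5776138795288831 10.9
```

View pics/w15.png

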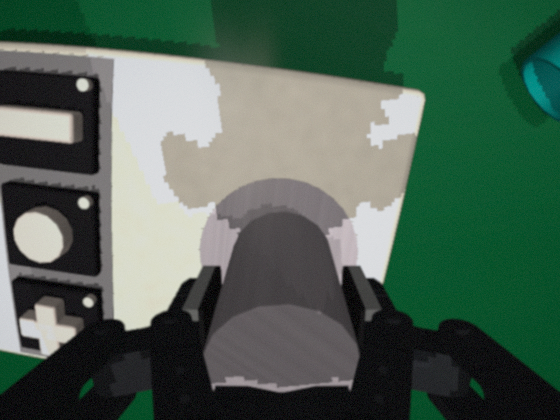

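View pics/w15s.png

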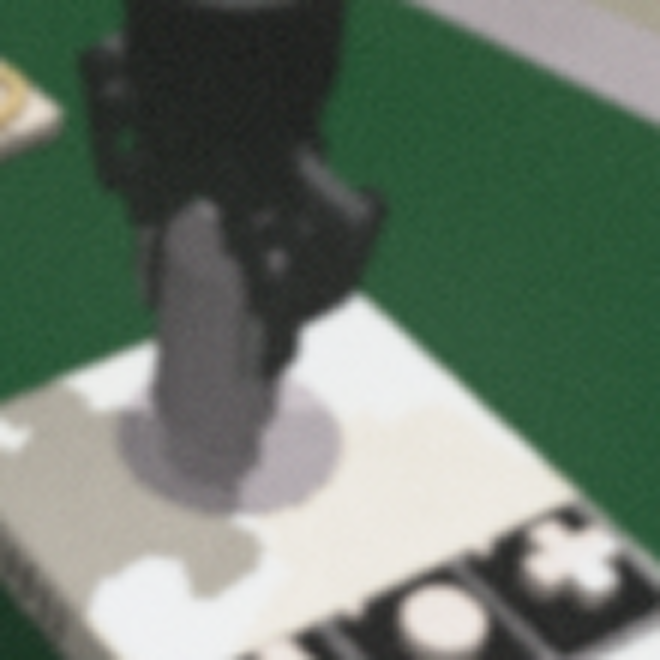

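```bash
cat > fitg.py <<'E'
import sys,pickle
from h import *
from scipy.optimize import least_squares
def run(n,Bp,Mp):
    cp,o=pickle.load(open(n+".pkl","rb"));th=np.linspace(0,2*np.pi,721)
    def ax(p):
        return R.from_euler("yx",[p[3],p[4]]).apply([0,0,-1.0])
    def circ(c,a):
        e=np.cross(a,[0,1,0]);e/=np.linalg.norm(e);f=np.cross(a,e);return c+.025*(np.cos(th)[:,None]*e+np.sin(th)[:,None]*f)
    def res(p):
        a=ax(p);r=[]
        for c,pts in((p[:3],Bp),(p[:3]+.08*a,Mp)):
            q=proj(cp,circ(c,a));r+=[np.min(np.linalg.norm(q-np.array(u),axis=1)) for u in pts]
        return np.array(r)
    x0=np.r_[o["ee_pos"]+[0,0,.04],0.1,0]
    s=least_squares(res,x0,diff_step=1e-4);p=s.x;a=ax(p)
    print("bottom",p[:3].round(4),"axis",a.round(3),"tilt",np.degrees(np.arccos(-a[2])).round(1),"mouth",(p[:3]+.08*a).round(4),res(p).round(1))
    Rt=R.from_rotvec(o["tool_rot"]).as_matrix();print("tool y",Rt[:,1].round(3))
if __name__=="__main__":
    run("w15",[(205,355),(358,350),(282,306),(282,391),(225,325),(338,325)],[(280,211),(235,238),(327,238),(250,220),(312,221)])
E
python3 fitg.py
```

```text
bottom [ 0.5757 -0.0779  0.1256] axis [-0.125  0.011 -0.992] tilt 7.2 mouth [ 0.5656 -0.077   0.0462] [8.8 8.8 3.5 9.8 0.3 0.5 4.1 1.9 2.3 1.8 2.4]
tool y [ 0.021 -0.002 -1.   ]
```

Run:
```python
from h import *
i=cv2.imread("pics/w15.png");cv2.imwrite("pics/c15.png",cv2.resize(cv2.convertScaleAbs(i[170:420,180:380],alpha=1.6,beta=20),None,fx=3,fy=3,interpolation=cv2.INTER_CUBIC)[:600+150])
```

```text
(no output)
```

View pics/c15.png

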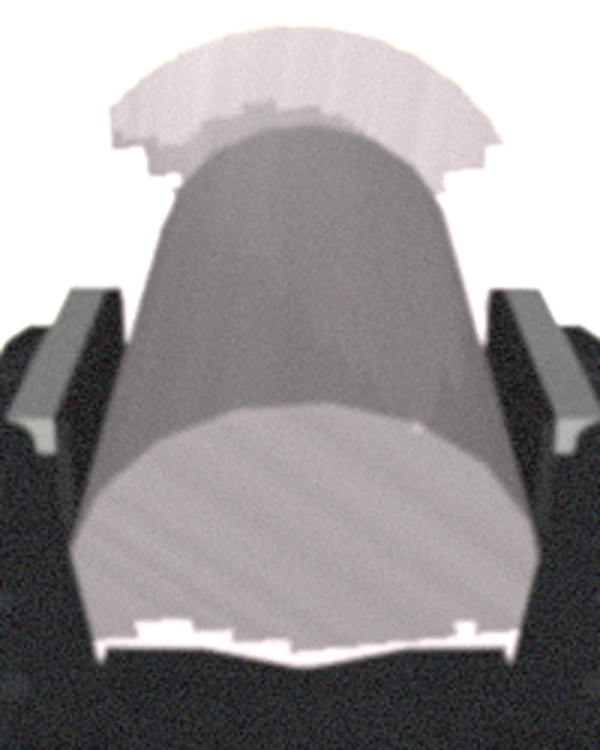

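Run:
```python
from fitg import run
run("w15",[(204,352.7),(359.3,353.3),(286,304.7),(233.3,317.7),(336.7,321.7),(213.3,335),(351.7,336.7)],[(283.3,212.3),(240,235),(325.7,236.7),(260,219.3),(308.3,221.7)])
```

```text
bottom [ 0.5667 -0.0769  0.1445] axis [-0.027  0.007 -1.   ] tilt 1.6 mouth [ 0.5646 -0.0763  0.0646] [0.1 0.3 0.2 0.3 0.2 0.2 0.2 1.3 0.2 0.6 0.9 1. ]
tool y [ 0.021 -0.002 -1.   ]
```

>>> arm_command(
  rows=[
    [0, 0.002, 0.001, 0],
    [0, 0.003, 0.002, 0],
    [0, 0.004, 0.003, 0],
    [0, 0.005, 0.004, 0],
    [0, 0.006, 0.005, 0],
  ],
)

```text
t: 11.5
ee_pos: [0.5558, -0.0762, 0.094]
tool_rot: [-1.277, -1.147, 1.118]
wrist_force: [15.5, -1.7, 9.5]
grip_width: 0.574
```

>>> arm_command(
  rows=[
    [0, 0, -0.006, 0],
    [0, 0, -0.012, 0],
    [0, 0, -0.015, 0],
    [0, 0, -0.015, 0],
  ],
)

```text
t: 11.9
ee_pos: [0.5576, -0.0766, 0.0873]
tool_rot: [-1.257, -1.128, 1.13]
wrist_force: [1.2, -0.3, -1.0]
grip_width: 0.578
```

```bash
python3 look.py w16 270 160 110 110 6
python3 - <<'E'
from h import *
i=cv2.imread("pics/w16.png");cv2.imwrite("pics/c16.png",cv2.resize(cv2.convertScaleAbs(i[170:420,180:380],alpha=1.6,beta=20),None,fx=3,fy=3,interpolation=cv2.INTER_CUBIC))
E
```

```text
[ 0.5576 -0.0766  0.0873] [ 1.2 -0.3 -1. ] [-0.02 -0.33  0.05] 0.5783142244702869 11.9
```

View pics/c16.png

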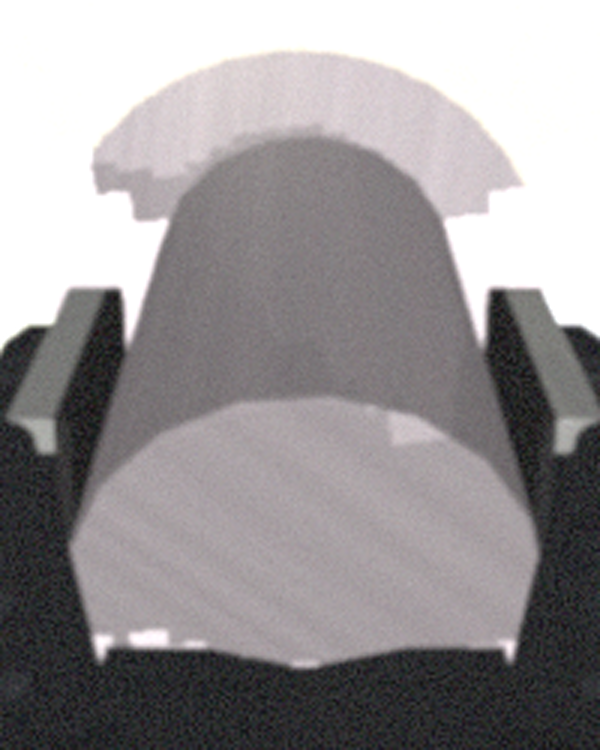

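View pics/w16s.png

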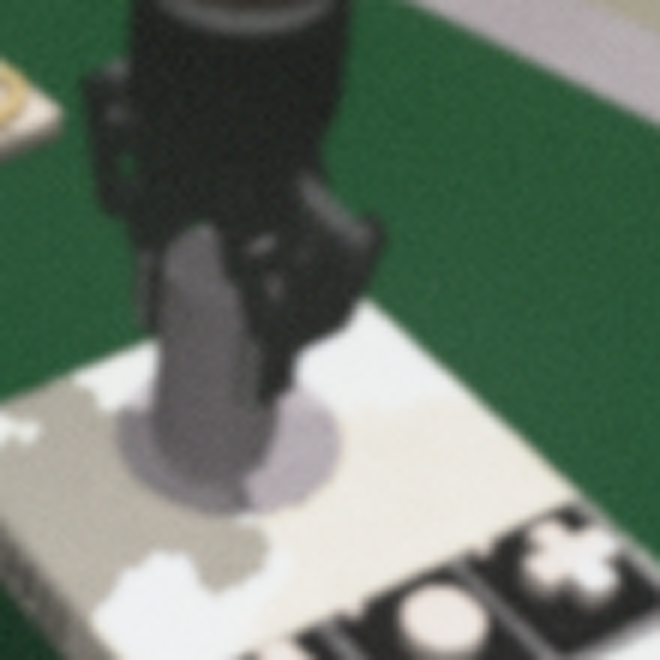

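Run:
```python
from fitg import run
c=lambda L:[(180+x/3,170+y/3) for x,y in L]
run("w16",c([(70,548),(540,550),(318,398),(160,437),(468,450),(105,488),(510,490)]),c([(310,138),(180,205),(437,210),(240,155),(378,160)]))
```

```text
bottom [ 0.5664 -0.0773  0.1328] axis [-0.024  0.007 -1.   ] tilt 1.4 mouth [ 0.5644 -0.0768  0.0528] [0.5 0.1 0.3 0.1 0.2 0.9 0.  0.7 0.1 0.6 0.3 0.9]
tool y [-0.002  0.    -1.   ]
```

>>> arm_command(
  rows=[
    [0, 0.001, -0.003, 0],
    [0, 0.003, -0.005, 0],
    [0, 0.005, -0.005, 0],
    [0, 0.006, -0.005, 0],
    [0, 0.007, -0.005, 0],
    [0, 0.007, -0.005, 0],
  ],
)

```text
t: 12.6
ee_pos: [0.5632, -0.0774, 0.0807]
tool_rot: [-1.258, -1.129, 1.129]
wrist_force: [0.6, 0.8, -0.9]
grip_width: 0.576
```

>>> arm_command(
  rows=[
    [0, 0.001, 0, 0],
    [0, 0.002, 0, 0],
    [0, 0.003, 0, 0],
    [0, 0.003, 0, 0],
  ],
)

```text
t: 13.0
ee_pos: [0.5635, -0.0774, 0.078]
tool_rot: [-1.258, -1.129, 1.129]
wrist_force: [-0.3, 1.1, -0.1]
grip_width: 0.583
```

>>> arm_command(
  rows=[
    [0, 0.001, 0, 0],
    [0, 0.002, 0, 0],
    [0, 0.003, 0, 0],
    [0, 0.003, 0, 0],
  ],
)

```text
t: 13.4
ee_pos: [0.5636, -0.0774, 0.0777]
tool_rot: [-1.259, -1.129, 1.129]
wrist_force: [-9.3, 0.7, 22.0]
grip_width: 0.583
```

>>> arm_command(
  rows=[
    [0, 0.001, 0, 0],
    [0, 0.002, 0, 0],
    [0, 0.002, 0, 0],
  ],
)

```text
t: 13.7
ee_pos: [0.5637, -0.0774, 0.0775]
tool_rot: [-1.259, -1.13, 1.129]
wrist_force: [-15.4, 1.0, 37.1]
grip_width: 0.578
```

```bash
python3 look.py w17 270 160 110 110 6
python3 - <<'E'
from h import *
i=cv2.imread("pics/w17.png");cv2.imwrite("pics/c17.png",cv2.resize(cv2.convertScaleAbs(i[170:420,180:380],alpha=1.6,beta=20),None,fx=3,fy=3,interpolation=cv2.INTER_CUBIC))
E
```

```text
[ 0.5637 -0.0774  0.0775] [-15.4   1.   37.1] [ 0.3   2.91 -0.04] 0.5782929786866244 13.7
```

View pics/c17.png

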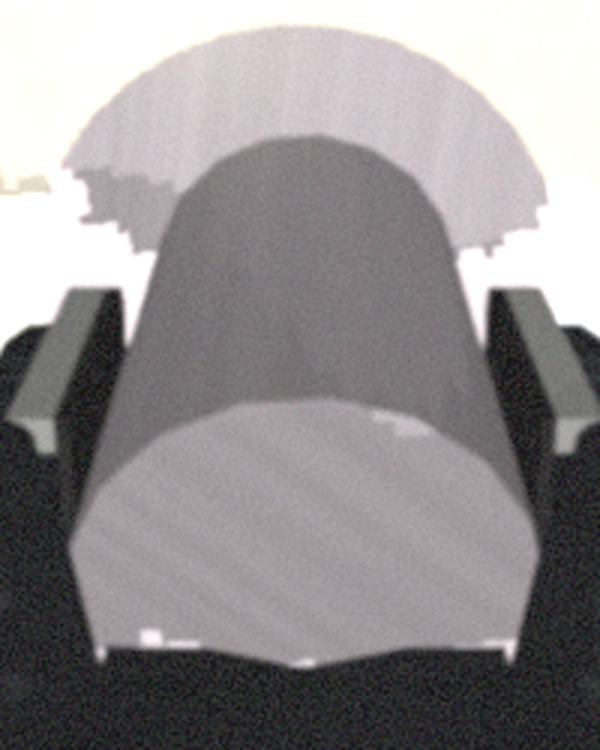

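View pics/w17s.png

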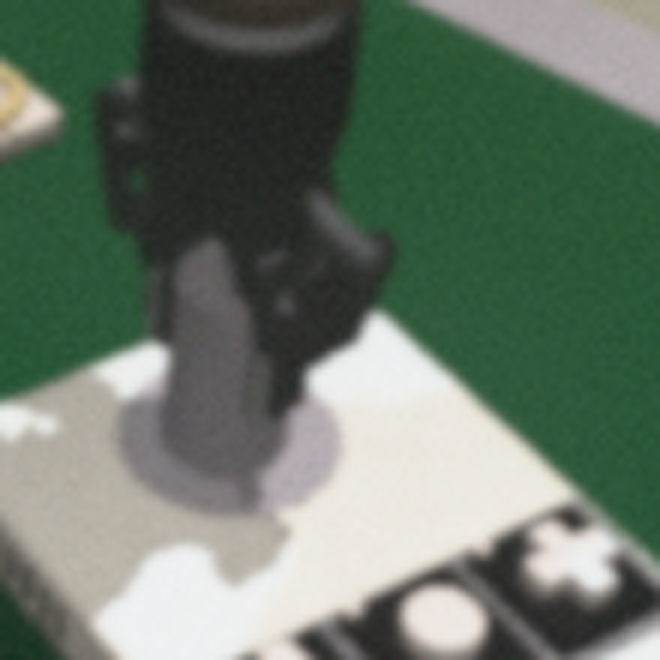

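>>> arm_command(
  rows=[
    [0, -0.002, 0, 0],
    [0, -0.004, 0, 0],
    [0, -0.005, 0, 0],
    [0, -0.005, 0, 0],
  ],
)

```text
t: 14.2
ee_pos: [0.5636, -0.0773, 0.0778]
tool_rot: [-1.258, -1.13, 1.129]
wrist_force: [-1.4, 0.5, 4.3]
grip_width: 0.576
```

>>> arm_command(
  rows=[
    [0, 0, 0, 0],
    [0, 0, 0, 0],
    [0, 0, 0, 0],
    [0, 0, 0, 0],
  ],
  claw=-0.4,
)

```text
t: 14.6
ee_pos: [0.5633, -0.0774, 0.0776]
tool_rot: [-1.258, -1.129, 1.129]
wrist_force: [0.9, 1.0, -0.2]
grip_width: 0.704
```

```bash
python3 look.py w18 270 160 110 110 6
```

```text
[ 0.5633 -0.0774  0.0776] [ 0.9  1.  -0.2] [-0.01 -0.01 -0.02] 0.7035837444138445 14.6
```

View pics/w18.png

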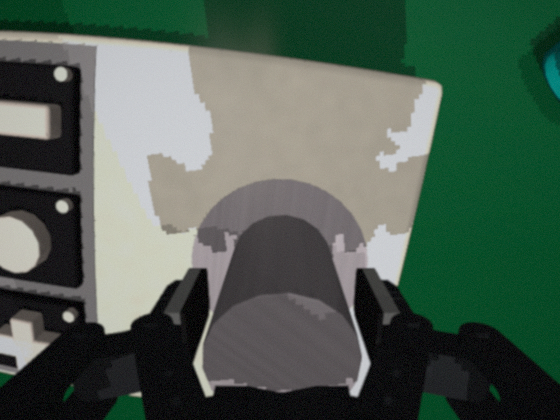

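View pics/w18s.png

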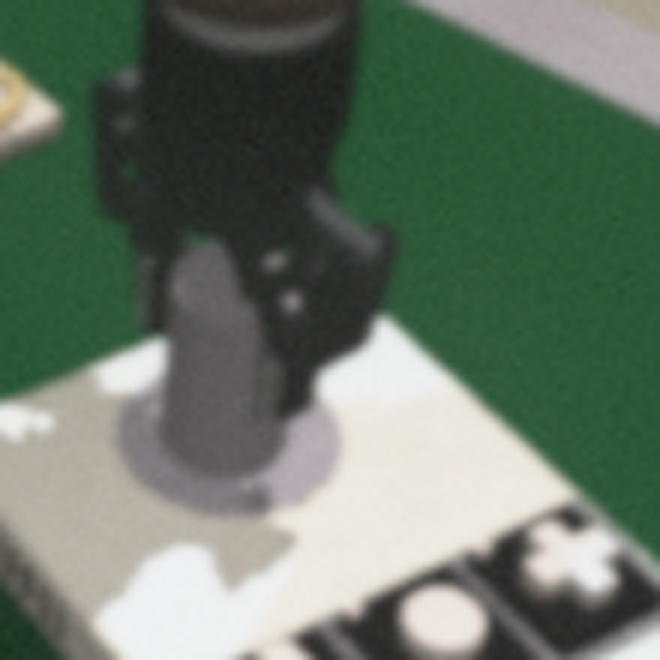

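>>> arm_command(
  rows=[
    [0, 0, 0, 0],
    [0, 0, 0, 0],
    [0, -0.02, 0, 0],
    [0, -0.05, 0, 0],
    [0, -0.09, 0, 0],
    [0, -0.13, 0, 0],
    [0, -0.13, 0, 0],
    [-0.05, -0.13, 0, 0],
    [-0.07, -0.13, 0, 0],
    [-0.07, -0.13, 0, 0],
  ],
  claw=-1,
)

```text
t: 15.7
ee_pos: [0.5546, -0.1519, 0.2074]
tool_rot: [-1.262, -1.123, 1.126]
wrist_force: [1.0, -0.1, -0.5]
grip_width: 0.997
```

>>> arm_command(
  rows=[
    [0, 0, 0, 0],
    [0, 0, 0, 0],
    [0, 0, 0, 0],
  ],
  claw=1,
)

```text
t: 16.0
ee_pos: [0.5561, -0.1452, 0.2076]
tool_rot: [-1.256, -1.131, 1.131]
wrist_force: [0.5, -0.1, 0.1]
grip_width: 0.515
```

```bash
python3 look.py w19 250 160 160 130 5
```

```text
[ 0.5561 -0.1452  0.2076] [ 0.5 -0.1  0.1] [-0.01 -0.01 -0.01] 0.5150660887493069 16.0
```

View pics/w19.png

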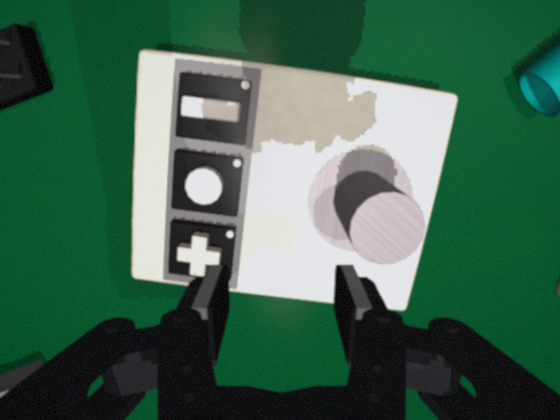

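View pics/w19s.png

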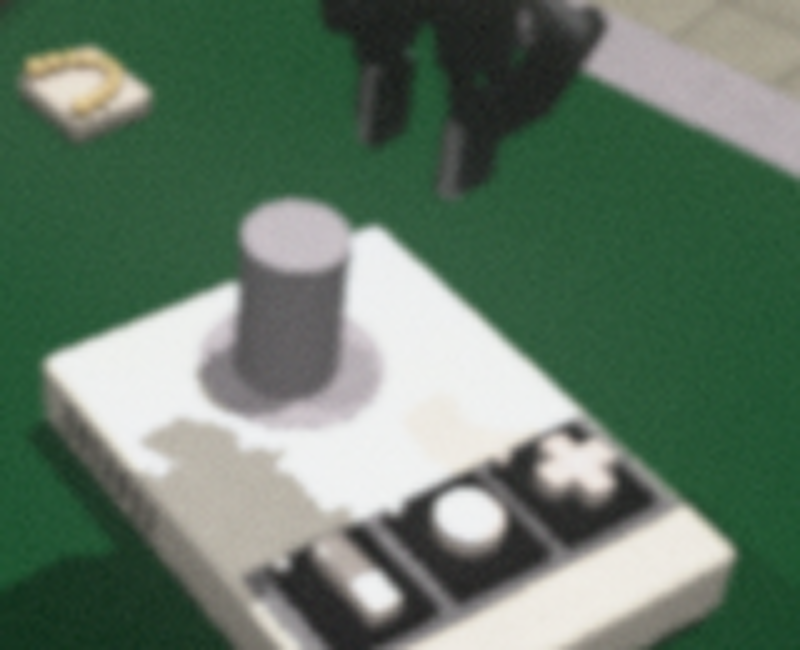

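Run:
```python
from h import *
import pickle
c,o=pickle.load(open("w19.pkl","rb"))
for n,u in(("bar",(210,108.5)),("round",(203.5,186)),("plus",(199,255)),("beaker bottom",(386.5,228))):
    P=atz(c,u,.063 if n[0]!="b" or n=="bar" else .125);print(n,P.round(4))
    d=P-o["ee_pos"];Rt=R.from_rotvec(o["tool_rot"]).as_matrix();print("  tool delta",(Rt.T@d).round(4))
b,_=pickle.load(open("w8.pkl","rb"))
for n,u in(("bar",(93,28)),("round",(92,121)),("plus",(91,205))): print(n,atz(b,u,.063).round(4), tri([(b,u),(c,{"bar":(210,108.5),"round":(203.5,186),"plus":(199,255)}[n])]))
```

```text
bar [ 0.482  -0.1904  0.063 ]
  tool delta [-0.0529  0.1446  0.0689]
round [ 0.5398 -0.2045  0.063 ]
  tool delta [-0.0608  0.1446  0.0099]
plus [ 0.5971 -0.2179  0.063 ]
  tool delta [-0.0681  0.1446 -0.0485]
beaker bottom [ 0.5673 -0.0786  0.125 ]
  tool delta [ 0.0673  0.0827 -0.0042]
bar [ 0.4831 -0.1889  0.063 ] (array([ 0.48186259, -0.19130001,  0.05775083]), [4.884378691997724e-05, 4.884378691995127e-05])
round [ 0.5408 -0.2015  0.063 ] (array([ 0.54104025, -0.20611191,  0.05461164]), [0.0004864050988074111, 0.00048640509880757885])
plus [ 0.5977 -0.216   0.063 ] (array([ 0.59900926, -0.21923211,  0.05757341]), [0.00025412525003769054, 0.0002541252500376272])
```

>>> arm_command(
  rows=[
    [-0.03, 0, -0.02, 0],
    [-0.05, 0, -0.04, 0],
    [-0.068, 0.03, -0.0485, 0],
    [-0.068, 0.06, -0.0485, 0],
    [-0.068, 0.09, -0.0485, 0],
    [-0.068, 0.1176, -0.0485, 0],
    [-0.068, 0.1176, -0.0485, 0],
    [-0.068, 0.1176, -0.0485, 0],
  ],
  claw=1,
)

```text
t: 16.9
ee_pos: [0.5968, -0.2192, 0.0903]
tool_rot: [-1.257, -1.129, 1.13]
wrist_force: [0.9, 0.4, 0.9]
grip_width: -0.002
```

```bash
python3 look.py w20 250 160 160 130 5
```

```text
[ 0.5968 -0.2192  0.0903] [0.9 0.4 0.9] [0.03 0.01 0.  ] -0.0019987408220203755 16.9
```

View pics/w20.png

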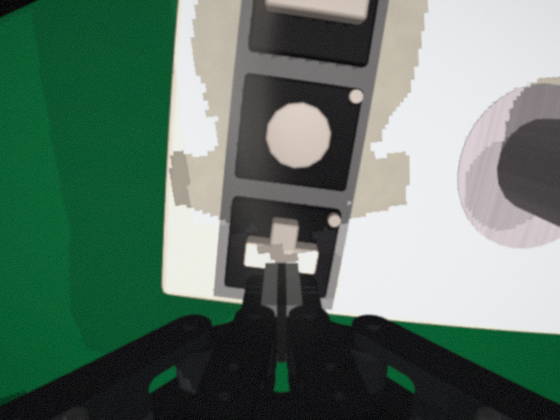

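View pics/w20s.png

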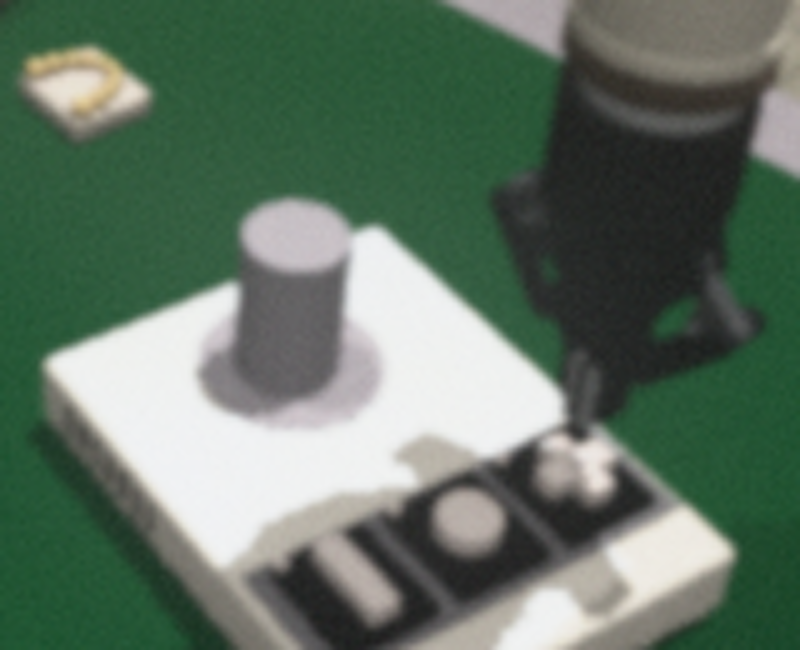

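>>> arm_command(
  rows=[
    [0, 0.015, 0, 0],
    [0, 0.024, 0, 0],
    [0, 0.028, 0, 0],
    [0, 0.031, 0, 0],
    [0, 0.034, 0, 0],
    [0, 0.035, 0, 0],
    [0, 0.035, 0, 0],
  ],
)

```text
t: 17.7
ee_pos: [0.5962, -0.2197, 0.0571]
tool_rot: [-1.257, -1.128, 1.13]
wrist_force: [-7.3, 2.5, 15.9]
grip_width: -0.003
```

>>> arm_command(
  rows=[
    [0, -0.005, 0, 0],
    [0, -0.01, 0, 0],
    [0, -0.02, 0, 0],
    [0, -0.035, 0, 0],
    [0, -0.035, 0, 0],
    [0, -0.035, 0, 0],
  ],
)

```text
t: 18.3
ee_pos: [0.5974, -0.2201, 0.0912]
tool_rot: [-1.26, -1.13, 1.129]
wrist_force: [0.2, 1.0, 0.1]
grip_width: -0.0
```

```bash
python3 look.py w21
```

```text
[ 0.5974 -0.2201  0.0912] [0.2 1.  0.1] [-0.05 -0.03 -0.04] -0.0004671768484137666 18.3
```

View pics/w21.png

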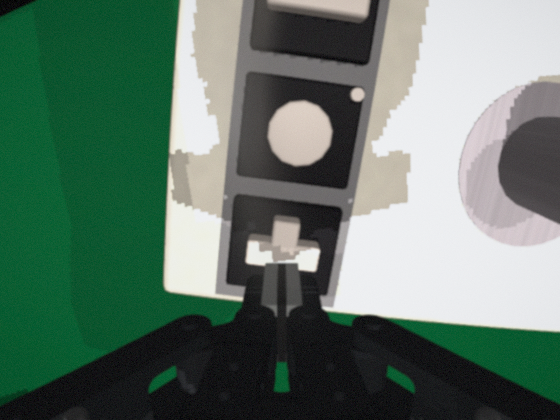

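>>> arm_command(
  rows=[
    [0.003, 0, 0.03, 0],
    [0.0085, 0, 0.058, 0],
    [0.0085, 0, 0.058, 0],
    [0.0085, 0, 0.058, 0],
    [0.0085, 0, 0.058, 0],
  ],
)

```text
t: 18.85
ee_pos: [0.5411, -0.2053, 0.0904]
tool_rot: [-1.259, -1.13, 1.129]
wrist_force: [0.0, -0.1, 0.4]
grip_width: 0.0
```

```bash
python3 look.py w22
```

```text
[ 0.5411 -0.2053  0.0904] [ 0.  -0.1  0.4] [-0.01 -0.06  0.02] 0.0003834352200074231 18.85
```

View pics/w22.png

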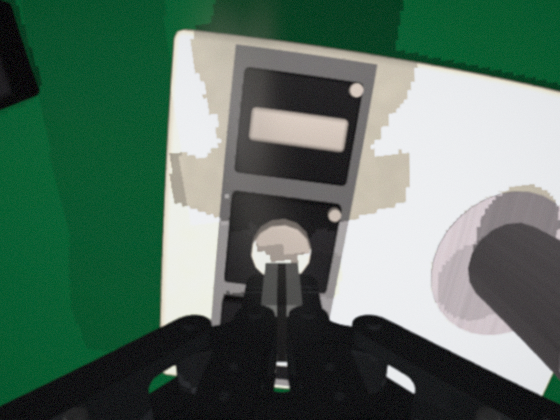

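Aligned over the round key (key at 281,248, tip at 281,265); its pin (335,214) is still up. Pressing.

>>> arm_command(
  rows=[
    [0, 0.015, 0, 0],
    [0, 0.024, 0, 0],
    [0, 0.028, 0, 0],
    [0, 0.031, 0, 0],
    [0, 0.034, 0, 0],
    [0, 0.035, 0, 0],
    [0, 0.035, 0, 0],
  ],
)

```text
t: 19.6
ee_pos: [0.5394, -0.2048, 0.0569]
tool_rot: [-1.257, -1.128, 1.13]
wrist_force: [-6.6, 2.3, 17.6]
grip_width: -0.001
```

>>> arm_command(
  rows=[
    [0, -0.005, 0, 0],
    [0, -0.01, 0, 0],
    [0, -0.02, 0, 0],
    [0, -0.035, 0, 0],
    [0, -0.035, 0, 0],
    [0, -0.035, 0, 0],
  ],
)

```text
t: 20.2
ee_pos: [0.5407, -0.2054, 0.0911]
tool_rot: [-1.26, -1.13, 1.129]
wrist_force: [-0.3, 0.4, -0.9]
grip_width: -0.002
```

```bash
python3 look.py w23
```

```text
[ 0.5407 -0.2054  0.0911] [-0.3  0.4 -0.9] [ 0.02  0.05 -0.03] -0.0015049691523827508 20.2
```

View pics/w23.png

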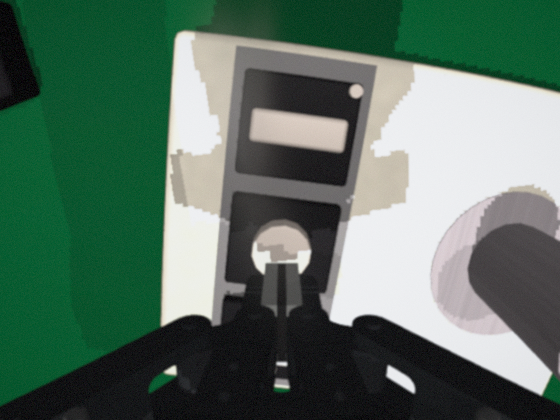

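>>> arm_command(
  rows=[
    [0.003, 0, 0.03, 0],
    [0.008, 0, 0.059, 0],
    [0.008, 0, 0.059, 0],
    [0.008, 0, 0.059, 0],
    [0.008, 0, 0.059, 0],
  ],
)

```text
t: 20.75
ee_pos: [0.4833, -0.191, 0.0904]
tool_rot: [-1.259, -1.13, 1.129]
wrist_force: [1.6, -0.7, -0.7]
grip_width: -0.004
```

```bash
python3 look.py w24
```

```text
[ 0.4833 -0.191   0.0904] [ 1.6 -0.7 -0.7] [-0.03  0.02 -0.02] -0.00400474173024437 20.75
```

View pics/w24.png

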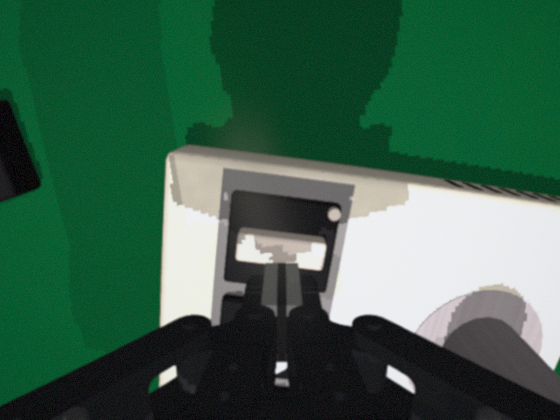

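The tip sits over the bar's centre (bar at 281,249), and its pin (334,214) is up. Pressing.

>>> arm_command(
  rows=[
    [0, 0.015, 0, 0],
    [0, 0.024, 0, 0],
    [0, 0.028, 0, 0],
    [0, 0.031, 0, 0],
    [0, 0.034, 0, 0],
    [0, 0.035, 0, 0],
    [0, 0.035, 0, 0],
  ],
)

```text
t: 21.5
ee_pos: [0.4822, -0.1906, 0.0569]
tool_rot: [-1.258, -1.129, 1.13]
wrist_force: [-6.3, 2.2, 17.2]
grip_width: 0.001
```

>>> arm_command(
  rows=[
    [0, -0.005, 0, 0],
    [0, -0.01, 0, 0],
    [0, -0.02, 0, 0],
    [0, -0.05, 0, 0],
    [0, -0.09, 0, 0],
    [0, -0.13, 0, 0],
    [0, -0.14, 0, 0],
    [0, -0.14, 0, 0],
  ],
)

```text
t: 22.3
ee_pos: [0.4838, -0.1915, 0.1977]
tool_rot: [-1.263, -1.132, 1.128]
wrist_force: [-0.4, -0.1, 0.2]
grip_width: -0.001
```

```bash
python3 look.py w25 150 100 270 220 3
python3 - <<'E'
from station import *
import cv2
cv2.imwrite("pics/top_end.png",snapshot("top")[:,:,::-1])
E
```

```text
[ 0.4838 -0.1915  0.1977] [-0.4 -0.1  0.2] [ 0.03  0.02 -0.03] -0.0012598258248987758 22.3
```

View pics/w25.png

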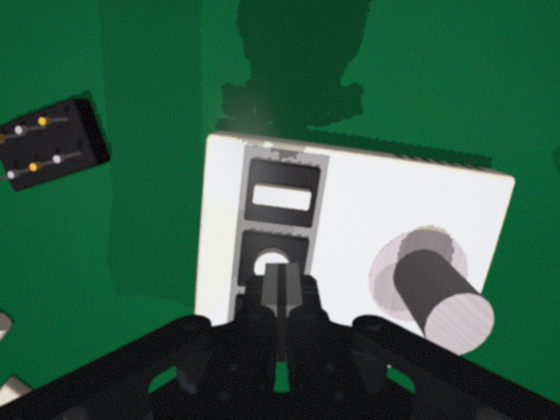

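View pics/w25s.png

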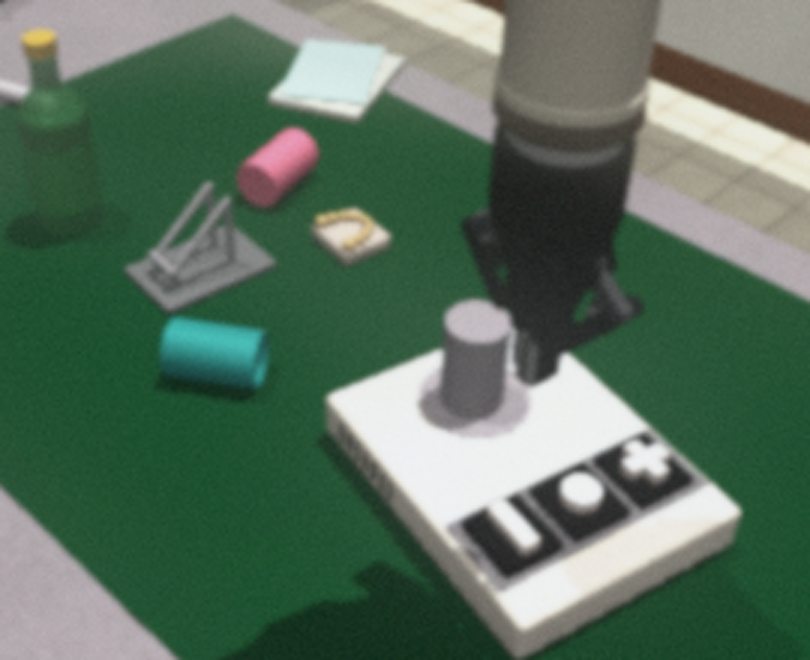

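View pics/top_end.png

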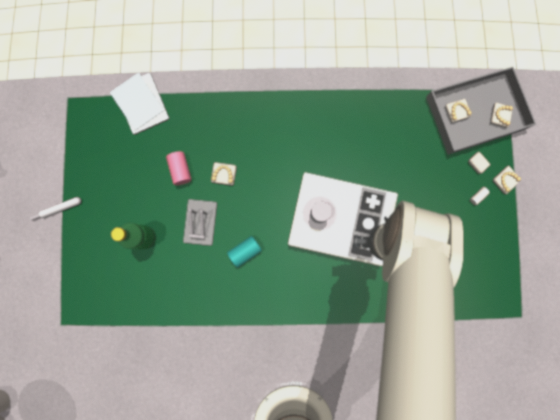

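```bash
python3 -c "
from station import *
print(finish_job())"
```

```text
the job is handed in; nothing more can be done
None
```

The beaker is upside down on its peg with its rim on the deck. The three keys were pressed in the order plus, round, bar, and the job was handed in at about 22 s of the 58 s allowed.

- **Beaker:** I gripped it in the rack near its closed end. The tool cannot tilt, so I hooked the mouth over the peg and swung the beaker upright against it. I then centred it and lowered it until the rim touched the deck. I pressed up to 37 N to level it, eased off to about 4 N and let go.
- **Tilt at release:** My last fit, before lowering, still showed about 1.4° of lean, which is within that fit's error. I did not refit after letting go. The later side and wrist views show the beaker standing upright, with its top about 3 mm from the peg's axis.
- **Keys:** each was pushed to its stop (tip at 57 mm above the bench, 16–18 N) and let up before the next. The wrist views show each pin sunk after its press, and the last side view shows all three keys up.
- **Bystanders:** the bottle, the cast and both look-alikes sit at the same pixels as at the start in the top view. In that last view the arm hides the bur block. The wrist and earlier views show it standing clear of everything the arm did.
- **Disagreement:** the wrist camera and the fixed cameras differed by about 2–3 mm. I mostly followed the wrist camera, and the grasp and key presses bore it out.

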